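Load the relay tester and start the test

ROBOT

A 6-joint arm with a two-finger parallel gripper is mounted at the origin on the work surface; the furniture and walls round the work are solid. World frame = base frame: x ahead of the robot, y to its left, z up, the work surface at z = 0. Lengths are in m, angles in rad, forces in N, time in s.
With the tool pointing down it reaches from about 0.225 to 0.875 m from the base axis. Payload 3.4 kg.
Tool frame: the origin (TCP) lies on the centre line of the jaws, within the pads' length; the fingertips stand 19 mm ahead of it and the grasp point (between the pads) is the TCP (nose_length is the distance from the TCP to the fingertips, in m); z points along the fingers, y is the direction in which the jaws open and shut (so a half turn about z gives the same grasp; the last joint's range is limited). The gripper opens to 85 mm and grips with 20 to 120 N. Pads are 22 mm wide; open, the fingers measure 114 mm over their backs; the gripper's body (76 mm by 85 mm) begins 54 mm behind the grasp point. The pads swing forward as they close: fully open they stand 13 mm farther back than shut.
Start: joints at [-1.395, 0.276, 1.505, -0, 1.361, -0.121], TCP at [0.168, -0.55, 0.25] pointing down, gripper open.
Joint ranges: [-2.89, 2.89], [-0.75, 2.08], [0.22, 2.7], [-1.18, 4.32], [0.11, 2.71], [-2.7, 2.7]. Speed limits (rad/s): [2.57, 2.57, 3.14, 3.14, 3.14, 3.14].

INTERFACE

Orientations are given as a unit quaternion [w, x, y, z].
In Python, from rig import * gives the robot as it stands.
- The arm moves only by the shell command python3 -m jog 'ROWS' [OPENING] [FORCE]. ROWS is JSON, one flat list of numbers, 6 for each row, row after row: the shift along the tool's x, y, z in mm, then the turn, a rotation vector about the tool's x, y, z in degrees. In form: [tx, ty, tz, wx, wy, wz, tx, ty, tz, wx, wy, wz, ...]. A call has 1 to 10 rows; each row is the pose to reach, as a shift and turn from the pose commanded when the call began, along the tool's axes at that moment; what a row does not reach only later rows make up. A row lasts 1/8 s, in which the tool goes at most 62.5 mm and 10.7 degrees, less where a joint would pass 70% of its speed; a pose out of reach is approached as far as the arm can. A call with a gripper value outside its range is refused whole. OPENING is the closure, from 0 (fully open) to 1 (shut), set as the call begins (- or left out, the last holds). The fingers move at their own pace and stop on an object; FORCE is the grip in N (left out, the last holds). Time passes only in rows, so rows that repeat a pose let the fingers close. It gives the time, the measured TCP pose, the force and the opening at its end, in the units of the state.
- get_state(): the state, without advancing time (a new reading comes with each control period).
- get_image(name): name is "scene" or "top" or "wrist"; returns a dict with "frame" (400x640x3 uint8, red, green, blue), "camera_matrix" (3x3 intrinsics, pixels), "rvec" (rotation vector, rad) and "tvec" (3), from world to camera coordinates, as OpenCV has them. Camera axes: x right, y down, z forward; pixel columns grow to the right and rows downward; lengths in m; the calibration is good to about 2 mm. A picture is of the moment at which its call begins. There is no depth.
- sign_off(): hands the job in, once; it reports no verdict.
The state is a dict: "clock": time; "qpos": joint angles; "qd": joint speeds; "effort": joint torques, N m; "position": TCP position; "ee_rot": TCP orientation; "contact_force": force on the tool from outside, world axes, zero at the start; "moment": the same for the moment, N m; "width": finger opening in m.
Only numpy, scipy, OpenCV 4.12 (cv2) and the standard library are available. Lean on these libraries where they do the work, as an engineer would, in place of code of your own. Each camera call takes 0.05 s, during which the arm holds its last target.

TASK

The relay tester was left switched on with its shuttle empty: slide its test switch off first, then pull up the spring lock plunger, turn its T grip into the rest notch so that it stays up by itself when let go, and draw the shuttle fully out by its knob. Seat every relay lying on the desk upright and flat in a nest of its own, push the shuttle fully home under the head, turn the plunger back so that its pin drops all the way into the shuttle's lock hole, and only then slide the test switch on. The switch must never be on while the shuttle is unlocked, and the side cutters, the tweezers and the key fob stay where they lie.

Things in the scene. Friction and masses are not known exactly. Their poses are not given: they have to be found in the camera images.
- tester: Relay tester, fixed to the desk: aluminium base 160 x 310 x 16 mm. Origin: centre of its underside. Its y axis runs along the base: the grey test head (130 mm long, top surface 85 mm above the desk, underside 62 mm) stands over the +y end, the loading end is the -y end. Its x axis points away from the front side, on which the lock plunger stands (origin -55 mm in x, +73 mm in y). z up.
- shuttle (a joint): Slide of the shuttle, the aluminium plate on two rails that carries the three nests: 0 m = home under the head (nests covered), 0.135 m = fully out at the loading end; it moves along the tester's -y axis as the value grows. Needs about 2 to 4 N; at home it is locked while the plunger's pin is down. If the pin is let down while the shuttle is out, the pin drops behind the shuttle and blocks its way home until pulled up again.
- shuttle_knob (a point): Middle of the upright round knob (24 mm across over its upper 21 mm, 34 mm tall, slimmer neck below, foot 32 mm above the desk) at the loading end of the shuttle; this point is 55.5 mm above the desk. Moves with the shuttle. At home it stands 22 mm in front of the end of the head.
- nest_0 (a point): Floor centre of the first nest, the one next to the knob, 32 mm above the desk; moves with the shuttle. Each nest is a square pocket 32 x 32 mm, 10 mm deep, its rim bevelled to 36 mm over the top 4 mm, sides parallel to the tester's x and y. Nests lie in a row along the tester's y, 42 mm apart. Axes as the tester's.
- nest_1 (a point): Floor centre of the second nest (see nest_0).
- nest_2 (a point): Floor centre of the third nest, farthest from the knob (see nest_0).
- plunger_grip (a point): Middle of the T grip of the lock plunger, a black bar 44 mm long, 12 mm thick, 18 mm tall with level top; with the pin down this point is 104 mm above the desk (bar from 94 to 112 mm), the steel collar below it ends at 92 mm. Its own y axis runs along the bar, x across it; z up.
- pin_lift (a joint): Height of the spring plunger's pin: 0 m = fully down (6 mm deep in the shuttle's lock hole when the shuttle is home; 0.006 when it rests on top of the shuttle bar beside the hole), 0.0075 = parked in the rest notch, clear of the shuttle, 0.011 = needed to turn between slot and notch, 0.014 = upper stop. A spring pulls it down with 5 N (down) to 9 N (up).
- pin_turn (a joint): Turn of the plunger's T grip about the vertical, counter-clockwise seen from above: 0 rad = in the deep slot, bar along the tester's y, the pin can go down; 1.22 (70 degrees) = over the shallow rest notch (3 mm deep), where the pin stays up by itself when let go. Limits -0.08 and 1.3; below 0.011 m lift a collar blocks it from turning out of slot or notch.
- test_switch (a joint): Slide switch on top of the head: 0 m = off, 0.008 m = on (as found at the start); it goes along the tester's +y to on. It snaps over its middle at 0.004 (about 4 N to push it over) and stays at either end.
- switch_ridge (a point): Top middle of the switch's small black ridge: 13 mm long across the slide, 3 mm thick along it, 3.5 mm tall above the flush plate, which lies 86.7 mm above the desk; the point is 90.2 mm up. Axes as the tester's. Moves with the switch.
- relay_1: Black relay, a cube 28 x 28 mm, 24 mm tall, about 40 g, standing on the desk right of the tester, in front of the wall pipe and small shelf that overhang the back of the desk at 100 to 230 mm height; may be absent. Origin: centre of its underside, z up.
- relay_2: Black relay, a cube 28 x 28 mm, 24 mm tall, about 40 g, standing on the desk right of the tester, in front of the wall pipe and small shelf that overhang the back of the desk at 100 to 230 mm height; may be absent. Origin: centre of its underside, z up.
- relay_3: Black relay, a cube 28 x 28 mm, 24 mm tall, about 40 g, standing on the desk right of the tester, in front of the wall pipe and small shelf that overhang the back of the desk at 100 to 230 mm height; may be absent. Origin: centre of its underside, z up.
- side_cutters: Bystander: side cutters lying right of the tester, 52 x 108 x 14 mm. Origin: underside centre.
- tweezers: Bystander: tweezers lying on the desk, 14 x 122 x 9 mm. Origin: underside centre.
- key_fob: Bystander: black key fob, 76 x 34 x 13 mm. Origin: underside centre.
Mind the look-alikes: they are no part of the job. Leave any green look-alike of the relay_1 alone. What is shaped like the relay_3 but white is not meant.

How it is judged:
On the way, in this order (a step that is already met when the one before it is completed fails the run):
1. the test switch is off (value of joint test_switch below 0.0015 m), for 0.2 s.
2. the plunger is parked in its rest notch and let go: it stays up by itself (value of joint pin_lift above 0.0062 m and value of joint pin_turn above 1.05 rad and contact force between the fingers and tester below 0.1 N), for 0.4 s.
3. the shuttle is drawn fully out (value of joint shuttle above 0.128 m), for 0.2 s.
4. every relay is seated upright and flat in a nest ((distance between relay_1 and nest_0 below 0.005 m or distance between relay_1 and nest_1 below 0.005 m or distance between relay_1 and nest_2 below 0.005 m) and angle between each of relay_1, relay_2, relay_3's own z axis and vertical below 0.08 rad and (distance between relay_2 and nest_0 below 0.005 m or distance between relay_2 and nest_1 below 0.005 m or distance between relay_2 and nest_2 below 0.005 m) and (distance between relay_3 and nest_0 below 0.005 m or distance between relay_3 and nest_1 below 0.005 m or distance between relay_3 and nest_2 below 0.005 m) and value of joint shuttle above 0.08 m), for 0.2 s.
5. the shuttle is home and the plunger's pin is all the way down in its hole (value of joint shuttle below 0.003 m and value of joint pin_lift below 0.002 m), for 0.3 s.
At the end, for the whole second after the job is handed in: Every relay sits upright in a nest (origin within 5 mm of the nest's floor centre, tilt under 0.08 rad) and at rest, the shuttle is within 3 mm of home, the pin is down to within 2 mm, and the switch is on (over 6.5 mm) (all of step 5 and (distance between relay_1 and nest_0 below 0.005 m or distance between relay_1 and nest_1 below 0.005 m or distance between relay_1 and nest_2 below 0.005 m) and angle between each of relay_1, relay_2, relay_3's own z axis and vertical below 0.08 rad and (distance between relay_2 and nest_0 below 0.005 m or distance between relay_2 and nest_1 below 0.005 m or distance between relay_2 and nest_2 below 0.005 m) and (distance between relay_3 and nest_0 below 0.005 m or distance between relay_3 and nest_1 below 0.005 m or distance between relay_3 and nest_2 below 0.005 m) and value of joint test_switch above 0.0065 m and contact force between the fingers and tester below 0.1 N and linear speed of each of relay_1, relay_2, relay_3 below 0.02 m/s); the robot touches nothing.
It fails at once if the test switch is on while the shuttle is not home and locked (value of joint test_switch above 0.005 m and (value of joint shuttle above 0.005 m or value of joint pin_lift above 0.004 m)).
It fails at once if the side cutters is shifted by more than 3 cm (distance of side_cutters from where it was at the start of the episode above 0.03 m).
It fails at once if the tweezers is shifted by more than 3 cm (distance of tweezers from where it was at the start of the episode above 0.03 m).
It fails at once if the key fob is shifted by more than 3 cm (distance of key_fob from where it was at the start of the episode above 0.03 m).
Of relay_1, relay_2, relay_3 only 2 to 3 are there at a start; the rules pass over those that are not, and their reading is None.
At some moment in a run one of relay_1, relay_2, relay_3 may be knocked a few centimetres aside while the robot is not near it.
Once in a run the grip may slacken for a moment while it holds something.
It also fails if it takes over 200 s, if anything falls off the work surface, if the arm or the gripper's body presses on something with over 40 N, if the wrist force passes 120 N, or if a joint passes its speed limit or range.

## Working session

There is one attempt and no reset: what is moved stays moved. The work goes in short steps, Python scripts to look and compute and a shell command to move; the robot and the scene stay as the last step left them, time stands still between calls to the robot, and variables do not carry over. Pictures are saved under pics/ and viewed, and the job is handed in when it is done.

```bash
ls; mkdir -p pics
python3 - <<'E'
from rig import *
import cv2
s=get_state();print(s)
for n in ["scene","top","wrist"]:
    d=get_image(n);cv2.imwrite(f"pics/{n}0.png",cv2.cvtColor(d["frame"],cv2.COLOR_RGB2BGR))
    print(n,d["camera_matrix"],d["rvec"],d["tvec"])
E
```

```text
pics
{'clock': 0.0, 'qpos': array([-1.39502225e+00,  2.76586870e-01,  1.50612162e+00, -1.63161460e-05,
        1.36070968e+00, -1.20987944e-01]), 'qd': array([ 0.00051753,  0.00019186,  0.00011486, -0.00026845, -0.00041108,
       -0.00057061]), 'effort': array([-2.66627707e-03, -4.16778374e+01, -2.45804197e+01, -1.93260153e-04,
        1.08545437e-02, -3.37359239e-06]), 'position': array([ 0.16805381, -0.54937765,  0.24944891]), 'ee_rot': array([-9.12199289e-04,  9.89011056e-01,  1.47838758e-01, -3.29743278e-05]), 'contact_force': array([-0.25474947,  0.07237667,  0.44001677]), 'moment': array([ 0.00510613,  0.02750635, -0.01603541]), 'width': 0.08543474119715358}
scene [[378.01191659   0.         318.76043956]
 [  0.         378.01191659 200.26375103]
 [  0.           0.           1.        ]] [ 2.04939252 -0.81695908  0.45151301] [-0.31430301  0.2302388   0.64323319]
top [[506.10700392   0.         313.15297072]
 [  0.         506.10700392 206.7425521 ]
 [  0.           0.           1.        ]] [ 2.17708754 -2.16630212  0.11087615] [0.03064621 0.42750823 1.47890917]
wrist [[319.06371471   0.         315.67464158]
 [  0.         319.06371471 196.69491168]
 [  0.           0.           1.        ]] [-2.31475401  1.7131421   0.27141382] [-0.57471604 -0.03815773  0.3805024 ]
```

View pics/scene0.png

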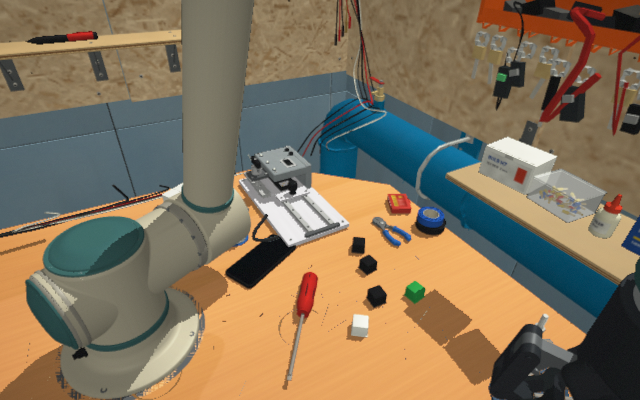

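View pics/top0.png

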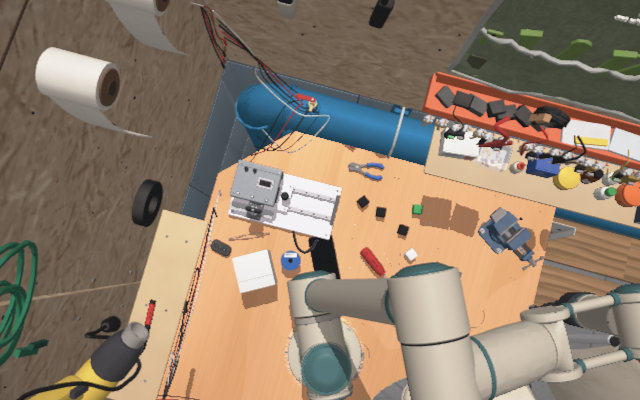

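View pics/wrist0.png

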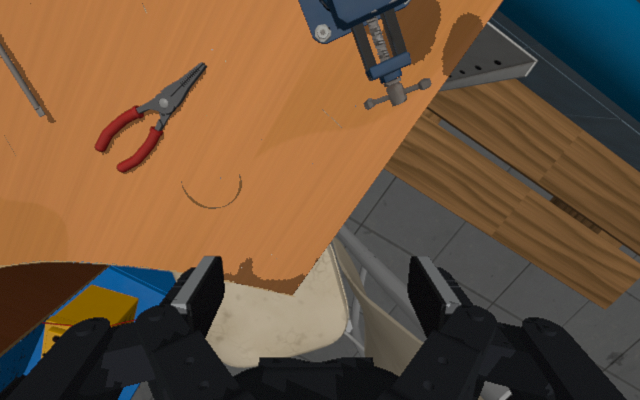

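```bash
cat > h.py <<'E'
from rig import *
import cv2, numpy as np, json
from scipy.spatial.transform import Rotation as R
def img(n):
    d=get_image(n); return d
def save(d,name,crop=None,k=1):
    f=cv2.cvtColor(d["frame"],cv2.COLOR_RGB2BGR)
    if crop: f=f[crop[1]:crop[3],crop[0]:crop[2]]
    if k!=1: f=cv2.resize(f,None,fx=k,fy=k,interpolation=cv2.INTER_CUBIC)
    cv2.imwrite(f"pics/{name}.png",f)
def ray(d,u,v):
    M=cv2.Rodrigues(np.array(d["rvec"],float))[0];t=np.array(d["tvec"],float).reshape(3)
    p=cv2.undistortPoints(np.array([[[u,v]]],float),np.array(d["camera_matrix"]),None)[0,0]
    return -M.T@t, M.T@np.array([p[0],p[1],1.])
def pt(d,u,v,z):
    c,r=ray(d,u,v); return c+r*(z-c[2])/r[2]
def proj(d,P):
    return cv2.projectPoints(np.atleast_2d(np.array(P,float)),np.array(d["rvec"],float),np.array(d["tvec"],float),np.array(d["camera_matrix"]),None)[0][:,0]
def load(n):
    d=np.load(f"pics/{n}.npz"); return {k:d[k] for k in d}
def keep(d,n): np.savez(f"pics/{n}.npz",**{k:np.array(v) for k,v in d.items()})
def state():
    s=get_state(); q=s["ee_rot"]; r=R.from_quat([q[1],q[2],q[3],q[0]])
    return s,r
E
python3 - <<'E'
from h import *
d=img("top");keep(d,"top1");save(d,"top1",(200,140,450,280),3.2)
d=img("scene");keep(d,"scene1");save(d,"scene1",(220,130,460,310),3.2)
E
```

```text
(no output)
```

View pics/top1.png

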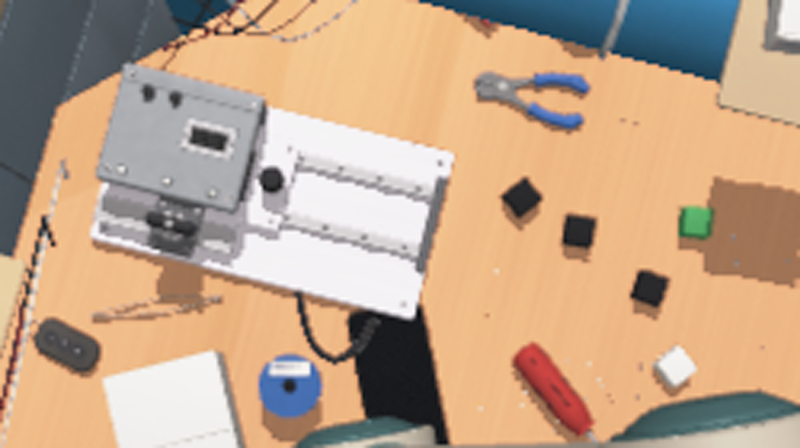

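View pics/scene1.png

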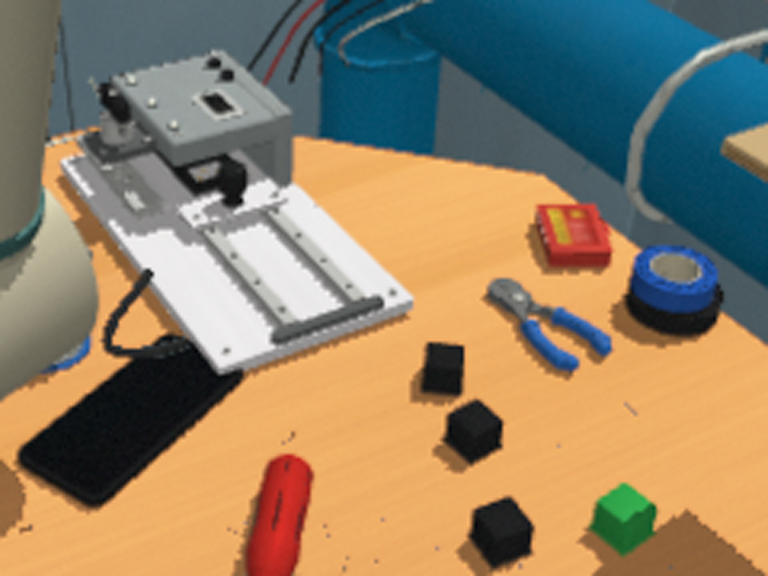

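Run:
```python
from h import *
d=load("top1")
Z=lambda u,v,z:pt(d,200+u/3.2,140+v/3.2,z)
for n,u,v,z in [("cornBR",453,155,.016),("cornFR",415,317,.016),("cornFL",93,240,.016),("knob",272,179,.066),("grip",170,220,.112),("switch",208,138,.087),
 ("headBL",128,65,.085),("headFL",97,178,.085),("headFR",240,208,.085),("headBR",264,95,.085)]:
    print(n,Z(u,v,z).round(4))
g=cv2.cvtColor(d["frame"],cv2.COLOR_RGB2GRAY)
m=(g<45).astype(np.uint8)
c,_=cv2.findContours(m,0,2)
for k in c:
    x,y,w,h=cv2.boundingRect(k)
    if 60<cv2.contourArea(k)<400 and 340<x<420 and 180<y<260:
        r=cv2.minAreaRect(k);print(r, pt(d,*r[0],.024).round(4))
```

```text
cornBR [ 0.4832 -0.0518  0.016 ]
cornFR [ 0.3321 -0.0166  0.016 ]
cornFL [0.402  0.2822 0.016 ]
knob [0.4538 0.1141 0.066 ]
grip [0.4118 0.1999 0.112 ]
switch [0.4876 0.1703 0.087 ]
headBL [0.5535 0.243  0.085 ]
headFL [0.4515 0.2685 0.085 ]
headFR [0.4254 0.1412 0.085 ]
headBR [0.527 0.121 0.085]
```

```bash
cat >> h.py <<'E'
def toolcam():
    d=img("wrist");s,r=state();M=cv2.Rodrigues(np.array(d["rvec"],float))[0];t=np.array(d["tvec"],float).reshape(3)
    c=-M.T@t
    return r.inv().apply(c-s["position"]), r.inv().as_matrix()@M.T
def rel(target,yaw):
    """shift in tool axes (mm) and turn (deg) to get tool-down pose with tool x at world angle yaw(deg)"""
    s,r=state(); T=R.from_euler('z',yaw,degrees=True)*R.from_euler('x',180,degrees=True)
    sh=r.inv().apply(np.array(target)-s["position"])*1000
    return sh.round(1),(r.inv()*T).as_rotvec(degrees=True).round(2)
E
python3 - <<'E'
from h import *
c,M=toolcam();print(c.round(4));print(M.round(3))
print(rel([.42,.10,.33],166.8),rel([.42,.10,.33],-13.2))
E
```

```text
[ 0.08    0.0006 -0.1232]
[[-0.001 -0.952 -0.307]
 [ 1.    -0.    -0.001]
 [ 0.    -0.307  0.952]]
(array([ 430.9, -547.7,  -79.7]), array([-1.0000e-02, -5.0000e-02, -1.4979e+02])) (array([ 430.9, -547.7,  -79.7]), array([-3.000e-02,  1.000e-02,  3.021e+01]))
```

```bash
python3 -m jog '[40,-60,-40,0,0,-10,80,-120,-80,0,0,-20,120,-170,-80,0,0,-30,160,-220,-80,0,0,-40,200,-270,-80,0,0,-50,240,-320,-80,0,0,-60,280,-370,-80,0,0,-70,320,-420,-80,0,0,-80,360,-470,-80,0,0,-90,400,-510,-80,0,0,-100]' 0
python3 - <<'E'
from h import *
print(state()[0]["qpos"].round(2))
print(rel([.36,.10,.33],166.8))
E
```

```text
clock: 1.55
position: [0.3844, 0.0199, 0.3307]
ee_rot: [0.001, 0.52, 0.854, 0.0]
contact_force: [2.1, -0.4, 0.4]
width: 0.0854
[-0.13 -0.06  1.7  -0.    1.5  -0.61]
(array([82.4, 15.1,  0.6]), array([ 2.000e-02,  1.100e-01, -4.945e+01]))
```

```bash
python3 -m jog '[80,15,0,0,0,-10,80,15,0,0,0,-20,80,15,0,0,0,-30,80,15,0,0,0,-40,80,15,0,0,0,-49.5,80,15,0,0,0,-49.5]'
python3 - <<'E'
from h import *
s,r=state();print(s["qpos"].round(2),s["position"],r.apply([1,0,0]))
d=img("wrist");keep(d,"w2");save(d,"w2")
E
```

```text
clock: 2.3
position: [0.3611, 0.096, 0.3303]
ee_rot: [0.0, 0.118, 0.993, -0.0]
contact_force: [0.0, 0.0, 0.1]
width: 0.085
[ 0.07 -0.08  1.72 -0.    1.5  -1.26] [0.36109582 0.09598868 0.33025541] [-9.71975592e-01  2.35081776e-01 -8.78092463e-05]
```

View pics/w2.png

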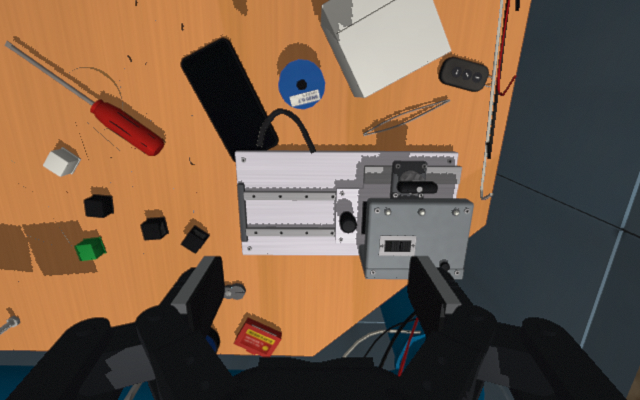

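Run:
```python
from h import *
d=load("w2");save(d,"w2a",(225,140,485,285),3)
```

```text
(no output)
```

View pics/w2a.png

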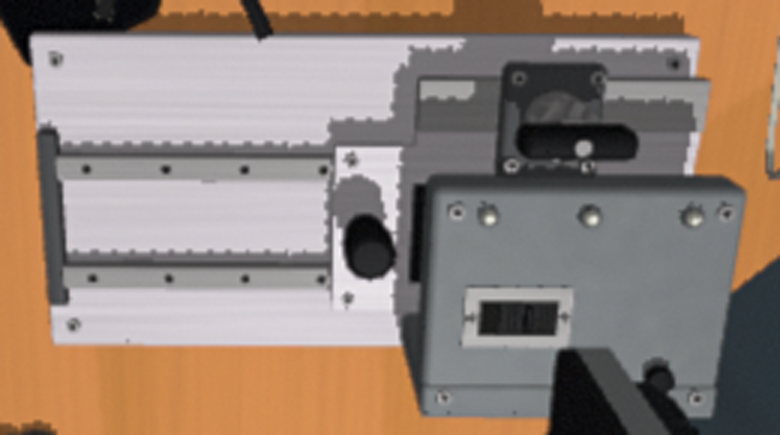

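Run:
```python
from h import *
d=load("w2")
f=d["frame"][228:262,370:425].astype(float)*2.5
f=cv2.resize(np.clip(f,0,255).astype(np.uint8),None,fx=14,fy=14,interpolation=cv2.INTER_CUBIC);cv2.imwrite("pics/sw2.png",f[:,:,::-1])
Z=lambda u,v,z:pt(d,225+u/3,140+v/3,z)
P={}
for n,u,v,z in [("FR",31,36,.016),("BR",55,343,.016),("FL",697,40,.016),("grip",577,141,.112),("knob",372,259,.066),("plateL",464,317,.0867),("plateR",572,317,.0867),("headFR",432,177,.085),("headFL",744,180,.085)]:
    P[n]=Z(u,v,z);print(n,P[n].round(4))
O=(P["BR"]+P["FL"])/2
y=P["FL"]-P["FR"];print(np.linalg.norm(y),np.linalg.norm(P["BR"]-P["FR"]),np.degrees(np.arctan2(-y[0],y[1])),O)
```

```text
FR [ 0.3344 -0.0113  0.016 ]
BR [ 0.4874 -0.0484  0.016 ]
FL [0.4083 0.2859 0.016 ]
grip [0.4089 0.201  0.112 ]
knob [0.4579 0.1178 0.066 ]
plateL [0.4839 0.15   0.0867]
plateR [0.4947 0.1945 0.0867]
headFR [0.4199 0.1486 0.085 ]
headFL [0.451  0.2715 0.085 ]
0.30632761873738973 0.15742147841216864 -13.977817292101674 [0.44784859 0.11877276 0.016     ]
```

View pics/sw2.png

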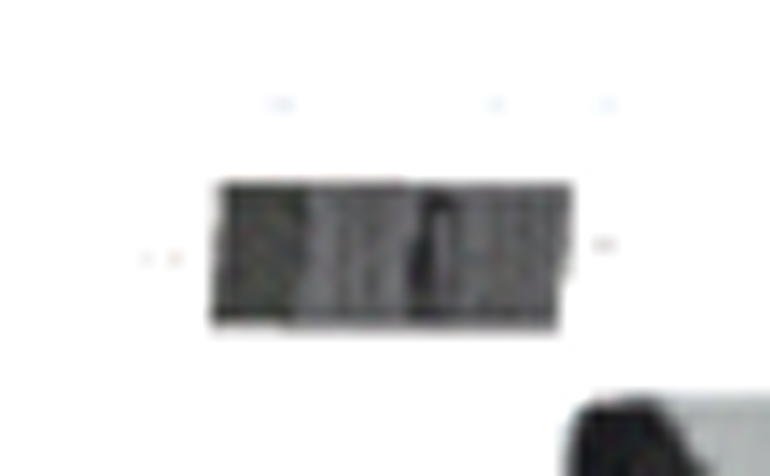

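Run:
```python
from h import *
d=load("w2")
p=pt(d,401.1,246.2,.0902);print(p)
p[2]=.19;print(rel(p,166.4))
```

```text
[0.48915264 0.17581016 0.0902    ]
(array([-105.5,  107.8,  140.3]), array([-0.  ,  0.01, -0.06]))
```

```bash
python3 -m jog '[-50,50,50,0,0,0,-105,108,100,0,0,0,-105,108,140,0,0,0,-105,108,140,0,0,0,-105,108,140,0,0,0]' 1
python3 - <<'E'
from h import *
s,r=state();print(s["qpos"].round(2),s["position"],s["contact_force"])
d=img("wrist");keep(d,"w3");save(d,"w3")
E
```

```text
clock: 2.98
position: [0.4879, 0.1762, 0.1892]
ee_rot: [-0.002, 0.118, 0.993, -0.001]
contact_force: [0.1, -0.5, 0.7]
width: 0.0
[ 0.21  0.24  1.72 -0.    1.19 -1.12] [0.48790037 0.17624624 0.18918643] [ 0.11757987 -0.51778757  0.66336177]
```

View pics/w3.png

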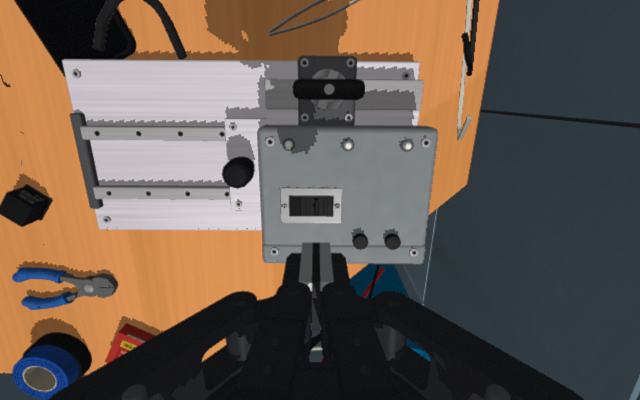

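Run:
```python
from h import *
d=load("w3");s,r=state()
print("tip proj",proj(d,s["position"]+r.apply([[0,0,.019],[.011,0,.019],[-.011,0,.019]])))
f=d["frame"][180:260,270:365].astype(float)*1.8
f=cv2.resize(np.clip(f,0,255).astype(np.uint8),None,fx=8,fy=7,interpolation=cv2.INTER_CUBIC);cv2.imwrite("pics/sw3.png",f[:,:,::-1])
```

```text
tip proj [[315.38175091 258.53109491]
 [315.36361052 238.22509655]
 [315.39913655 277.99223351]]
```

View pics/sw3.png

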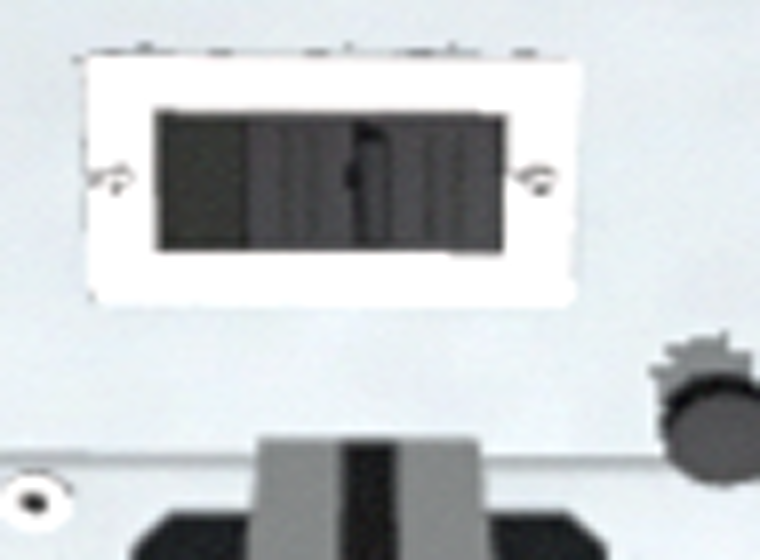

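Run:
```python
from h import *
d=load("w3");s,r=state()
for u,v in [(316.5,205.7),(315.9,202.5)]:
    p=pt(d,u,v,.0902);print(p, r.inv().apply(p-s["position"])*1000)
# tester axes
for n,u,v,z in [("headFR",262,128,.085),("headFL",437,128,.085),("FR",63,60,.016),("FL",420,63,.016),("BR",101,228,.016),("grip",329,89,.112),("knob",238,172,.066)]:
    print(n,pt(d,u,v,z).round(4))
```

```text
[0.48923647 0.17647493 0.0902    ] [ -0.95561112   0.6852691  100.5017034 ]
[0.48670646 0.17662907 0.0902    ] [  1.54016977   0.24282366 100.50350394]
headFR [0.426  0.1524 0.085 ]
headFL [0.4547 0.2716 0.085 ]
FR [ 0.3345 -0.0104  0.016 ]
FL [0.4089 0.2875 0.016 ]
BR [ 0.4868 -0.0465  0.016 ]
grip [0.4119 0.2027 0.112 ]
knob [0.4554 0.1207 0.066 ]
```

```bash
python3 -m jog '[1,13,30,0,0,0,1,13,60,0,0,0,1,13,75,0,0,0,1,13,80,0,0,0,1,13,80,0,0,0]' 1
python3 - <<'E'
from h import *
s,r=state();print(s["position"],s["contact_force"])
d=img("wrist");keep(d,"w4");save(d,"w4",(240,170,400,290),5)
E
```

```text
clock: 3.65
position: [0.4912, 0.1892, 0.1113]
ee_rot: [0.001, 0.118, 0.993, 0.0]
contact_force: [-0.0, -0.4, 0.6]
width: 0.0001
[0.49116646 0.18921464 0.11133691] [-0.00273757 -0.39419076  0.61064314]
```

View pics/w4.png

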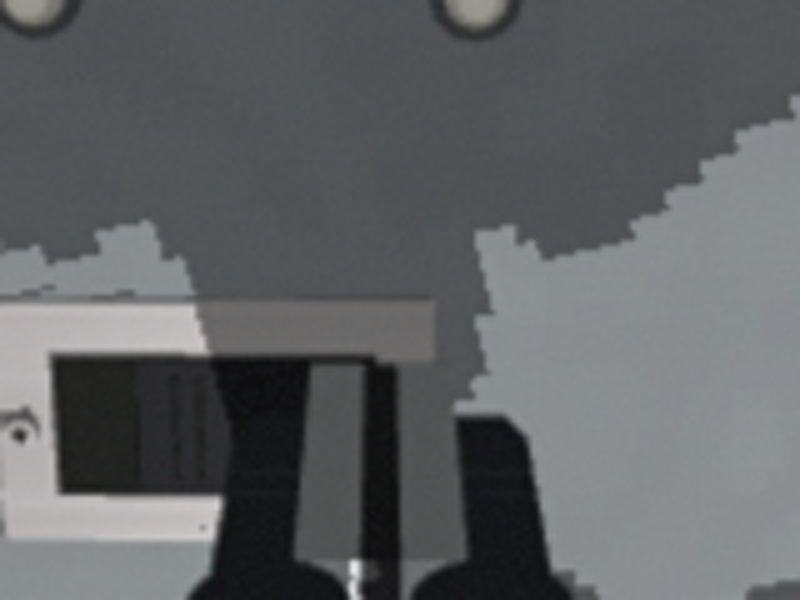

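```bash
python3 -m jog '[0,0,2,0,0,0,0,0,3.5,0,0,0,0,0,3.5,0,0,0,0,-3,3.5,0,0,0,0,-5,3.5,0,0,0,0,-5,3.5,0,0,0]'; python3 -m jog '[0,-2,0,0,0,0,0,-4,0,0,0,0,0,-4,0,0,0,0]'
```

```text
clock: 4.45
position: [0.4894, 0.1843, 0.1068]
ee_rot: [-0.0, 0.118, 0.993, -0.0]
contact_force: [0.2, 0.6, -0.0]
width: 0.0002
clock: 4.82
position: [0.4885, 0.1807, 0.1068]
ee_rot: [0.0, 0.118, 0.993, 0.0]
contact_force: [0.3, 2.0, -0.5]
width: 0.0003
```

```bash
python3 -m jog '[0,-2,0,0,0,0,0,-3,0,0,0,0,0,-3,0,0,0,0]'; python3 -m jog '[0,-1.5,0,0,0,0,0,-1.5,0,0,0,0]'
python3 - <<'E'
from h import *
s,r=state();print(s["position"],s["contact_force"])
d=img("wrist");keep(d,"w5");save(d,"w5",(240,170,400,290),5)
E
```

```text
clock: 5.2
position: [0.4877, 0.1772, 0.1067]
ee_rot: [-0.0, 0.117, 0.993, -0.0]
contact_force: [-1.3, -0.4, 0.5]
width: -0.0001
clock: 5.45
position: [0.4876, 0.1765, 0.1068]
ee_rot: [0.0, 0.118, 0.993, 0.0]
contact_force: [0.6, 2.9, -1.1]
width: 0.0001
[0.48756762 0.1765279  0.1067735 ] [ 0.63187552  2.90583184 -1.07997718]
```

View pics/w5.png

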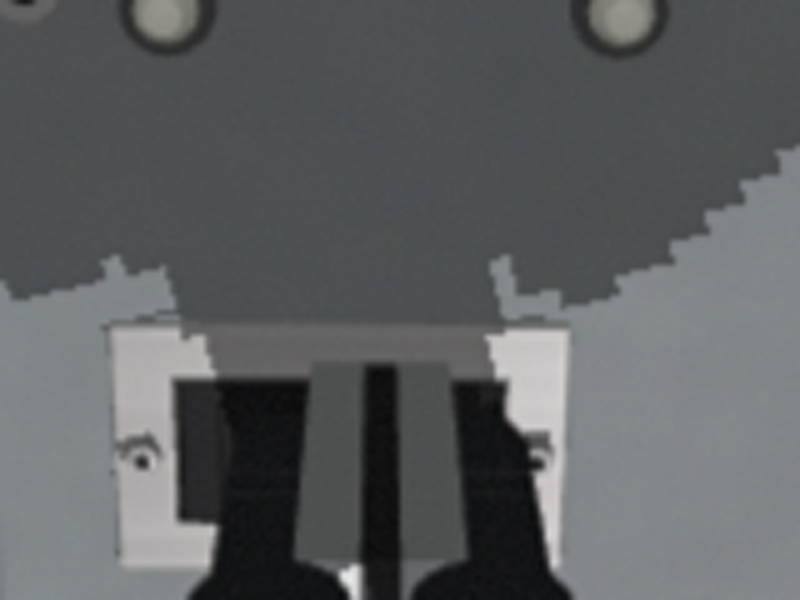

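```bash
python3 -m jog '[0,3,0,0,0,0,0,3,-30,0,0,0,0,3,-80,0,0,0,0,0,-80,0,0,0,0,0,-80,0,0,0]' 0
python3 - <<'E'
from h import *
s,r=state();print(s["position"],s["contact_force"])
d=img("wrist");keep(d,"w6");save(d,"w6")
E
```

```text
clock: 6.12
position: [0.4868, 0.1757, 0.1864]
ee_rot: [-0.0, 0.118, 0.993, -0.001]
contact_force: [0.1, -0.3, 1.1]
width: 0.0853
[0.48683049 0.17567751 0.18640562] [ 0.0693597  -0.32526357  1.06843754]
```

View pics/w6.png

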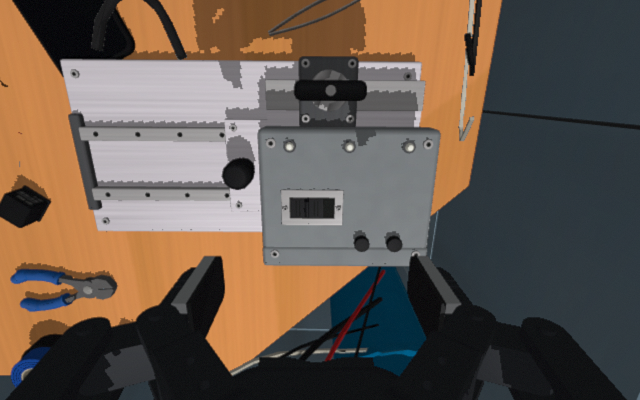

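Run:
```python
from h import *
d=load("top1")
for u,v in [(217,175),(192,265),(225,65),(185,210),(165,225)]:
    print(u,v,[pt(d,u,v,z).round(3) for z in (0,.3)])
s,r=state()
d=load("w6")
for u,v in [(480,100),(430,215)]: print(pt(d,u,v,0).round(3))
print("grip",pt(d,330,90,.112),pt(d,297,90,.112),pt(d,367,90,.112))
print(rel([.4119,.2035,.19],76.1))
d=img("scene");save(d,"scene6",(180,60,420,240),3.2)
```

```text
217 175 [array([0.524, 0.324, 0.   ]), array([0.476, 0.267, 0.3  ])]
192 265 [array([0.254, 0.392, 0.   ]), array([0.259, 0.321, 0.3  ])]
225 65 [array([0.868, 0.307, 0.   ]), array([0.751, 0.254, 0.3  ])]
185 210 [array([0.418, 0.417, 0.   ]), array([0.39 , 0.342, 0.3  ])]
165 225 [array([0.372, 0.476, 0.   ]), array([0.354, 0.389, 0.3  ])]
[0.453 0.341 0.   ]
[0.556 0.281 0.   ]
grip [0.41169301 0.20241699 0.112     ] [0.40715526 0.18356007 0.112     ] [0.41677987 0.22355582 0.112     ]
(array([79. ,  9.6, -4.1]), array([-1.50e-01, -2.00e-02,  9.04e+01]))
```

View pics/scene6.png

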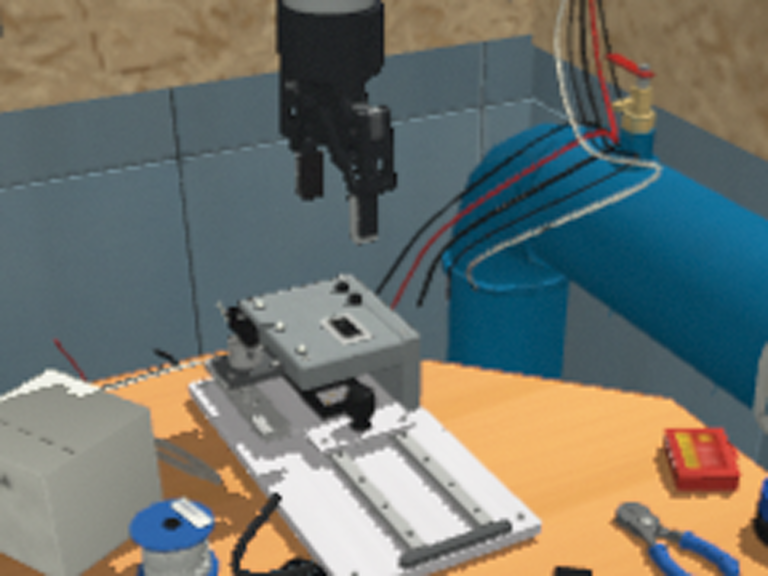

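```bash
python3 -m jog '[10,1,-4,0,0,10,20,2,-4,0,0,20,30,4,-4,0,0,30,40,5,-4,0,0,40,50,6,-4,0,0,50,60,7,-4,0,0,60,70,8,-4,0,0,70,79,9.6,-4,0,0,80,79,9.6,-4,0,0,90.4,79,9.6,-4,0,0,90.4]' 0.5
python3 - <<'E'
from h import *
s,r=state();print(s["position"],s["qpos"].round(2),r.apply([1,0,0]))
d=img("wrist");keep(d,"w7");save(d,"w7")
E
```

```text
clock: 7.48
position: [0.4122, 0.2037, 0.1896]
ee_rot: [-0.0, 0.787, 0.617, -0.001]
contact_force: [0.0, -0.4, 0.4]
width: 0.0429
[0.41215461 0.20372066 0.18963085] [ 0.31  0.15  1.83 -0.    1.16  0.55] [ 0.23799113  0.97126613 -0.00152665]
```

View pics/w7.png

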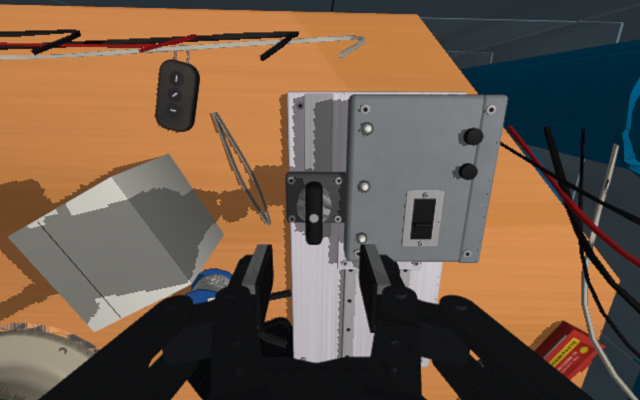

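Run:
```python
from h import *
s,r=state();d=load("w7")
for u,v in [(314.5,181),(314.5,243),(314,217)]:
    p=pt(d,u,v,.112);print(p,r.inv().apply(p-s["position"])*1000)
```

```text
[0.41854768 0.22754234 0.112     ] [24.70340911  0.53718671 77.75361069]
[0.40788042 0.18431283 0.112     ] [-19.82259084   0.42411209  77.81379654]
[0.4121928  0.20319842 0.112     ] [-0.45306942  0.13561655 77.78820796]
```

```bash
python3 -m jog '[1,0,30,0,0,0,1,0,60,0,0,0,1,0,72,0,0,0,1,0,75.5,0,0,0,1,0,75.5,0,0,0]' 0.5
python3 -m jog '[0,0,0,0,0,0,0,0,0,0,0,0,0,0,0,0,0,0,0,0,0,0,0,0]' 1 40
```

```text
clock: 8.15
position: [0.4137, 0.2051, 0.1157]
ee_rot: [0.0, 0.787, 0.617, 0.0]
contact_force: [0.8, 0.3, 0.8]
width: 0.0431
clock: 8.65
position: [0.412, 0.2058, 0.1171]
ee_rot: [-0.001, 0.788, 0.616, 0.0]
contact_force: [-5.6, 1.6, 11.9]
width: 0.0106
```

```bash
python3 -m jog '[0,0,-4,0,0,0,0,0,-8,0,0,0,0,0,-12,0,0,0,0,0,-14,0,0,0,0,0,-14,0,0,0]'
```

```text
clock: 9.28
position: [0.4116, 0.2055, 0.1284]
ee_rot: [-0.001, 0.788, 0.616, -0.001]
contact_force: [-3.1, 4.0, -10.7]
width: 0.0112
```

```bash
python3 -m jog '[0,0,-1,0,0,0,0,0,-1,0,0,0]' 1 50
python3 - <<'E'
from h import *
d=img("scene");save(d,"scene8",(180,60,420,240),3.2)
d=img("wrist");keep(d,"w8");save(d,"w8")
E
```

```text
clock: 9.52
position: [0.4116, 0.2055, 0.1293]
ee_rot: [-0.001, 0.788, 0.616, -0.001]
contact_force: [-2.6, 4.1, -9.4]
width: 0.0106
```

View pics/scene8.png

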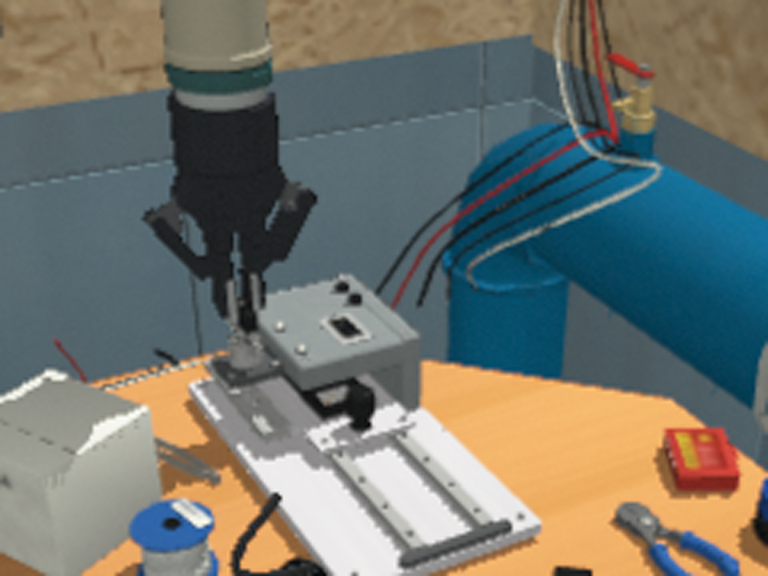

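View pics/w8.png

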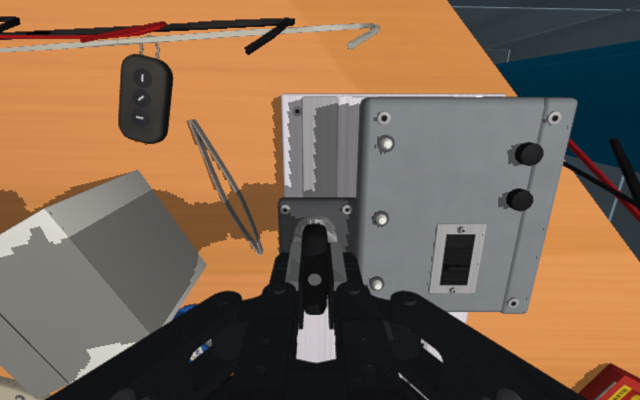

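```bash
python3 -m jog '[0,0,0,0,0,-8,0,0,0,0,0,-16,0,0,0,0,0,-24,0,0,0,0,0,-32,0,0,0,0,0,-32,0,0,0,0,0,-32]'
```

```text
clock: 10.38
position: [0.4101, 0.2054, 0.1288]
ee_rot: [-0.003, 0.587, 0.809, -0.002]
contact_force: [-5.5, 6.2, -10.2]
width: 0.0104
```

Run:
```python
from h import *
s,r=state();print(s["moment"])
d=img("wrist");keep(d,"w9");save(d,"w9",(200,150,440,330),3)
```

```text
[1.04410967 0.67461597 0.00433773]
```

View pics/w9.png

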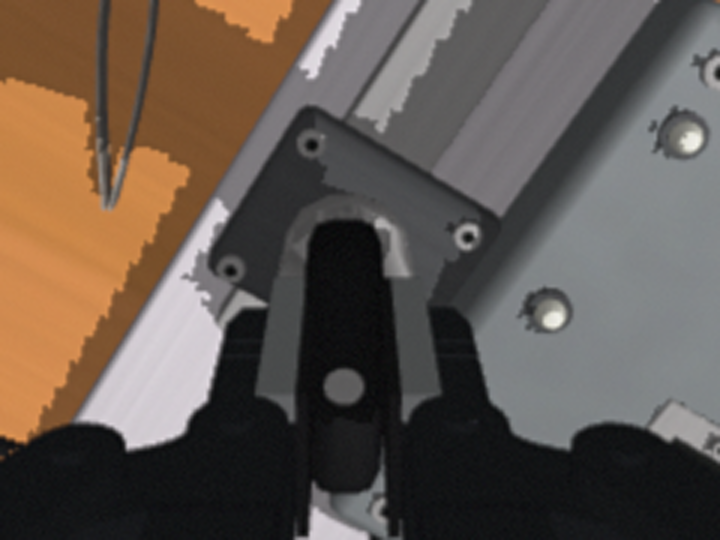

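```bash
python3 -m jog '[1.5,0,0,0,0,-8,1.5,0,0,0,0,-16,1.5,0,0,0,0,-24,1.5,0,0,0,0,-32,1.5,0,0,0,0,-39,1.5,0,0,0,0,-39]'
python3 - <<'E'
from h import *
s,r=state();print(s["moment"])
d=img("wrist");keep(d,"w10");save(d,"w10",(200,150,440,330),3)
E
```

```text
clock: 11.18
position: [0.4085, 0.2049, 0.1283]
ee_rot: [-0.004, 0.283, 0.959, -0.003]
contact_force: [-6.1, 0.2, -9.6]
width: 0.0102
[0.1402238  0.8927943  0.04500501]
```

View pics/w10.png

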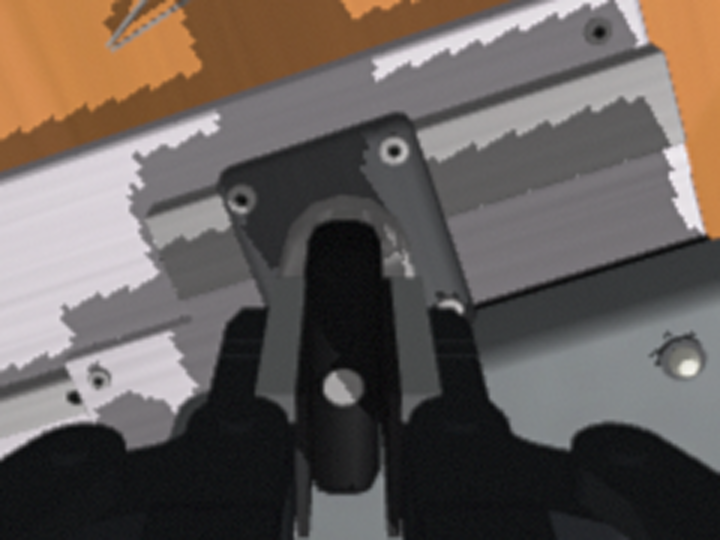

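```bash
python3 -m jog '[0,0,2,0,0,0,0,0,3,0,0,0,0,0,4,0,0,0,0,0,4,0,0,0]'; python3 -m jog '[0,0,1,0,0,0,0,0,1,0,0,0]' 1 50
```

```text
clock: 11.72
position: [0.4085, 0.2049, 0.1249]
ee_rot: [-0.004, 0.283, 0.959, -0.003]
contact_force: [-7.3, -1.1, -5.2]
width: 0.0103
clock: 11.98
position: [0.4086, 0.2049, 0.1246]
ee_rot: [-0.004, 0.283, 0.959, -0.003]
contact_force: [-8.7, -1.0, -0.2]
width: 0.01
```

```bash
python3 -m jog '[0,0,0,0,0,0,0,0,0,0,0,0,0,0,0,0,0,0]' 0.5; python3 -m jog '[0,0,-10,0,0,0,0,0,-30,0,0,0,0,0,-60,0,0,0,0,0,-60,0,0,0]'
python3 - <<'E'
from h import *
d=img("wrist");keep(d,"w11");save(d,"w11")
E
```

```text
clock: 12.35
position: [0.4139, 0.2065, 0.1258]
ee_rot: [0.001, 0.283, 0.959, 0.0]
contact_force: [-0.3, -0.2, 0.1]
width: 0.0423
clock: 12.85
position: [0.4146, 0.207, 0.188]
ee_rot: [0.003, 0.283, 0.959, 0.002]
contact_force: [-0.1, 0.1, -0.7]
width: 0.0428
```

View pics/w11.png

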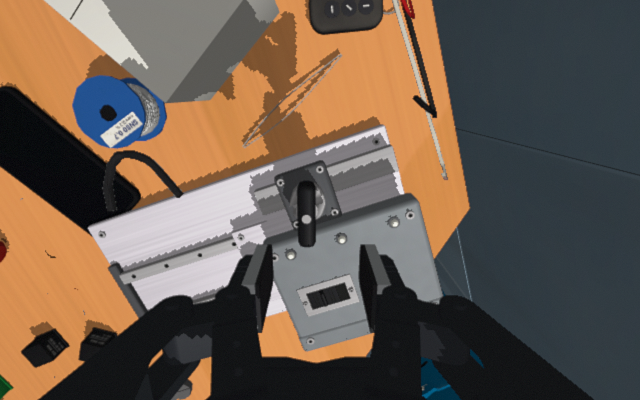

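Run:
```python
from h import *
print(rel([.456,.120,.17],76.1))
```

```text
(array([-82.7, -49.7,  16.6]), array([2.000e-01, 3.000e-02, 7.101e+01]))
```

```bash
python3 -m jog '[-12,-7,0,0,0,10,-24,-14,0,0,0,20,-36,-21,0,0,0,30,-48,-28,0,0,0,40,-60,-35,0,0,0,50,-72,-42,0,0,0,60,-82.5,-49.5,10,0,0,71,-82.5,-49.5,16,0,0,71,-82.5,-49.5,16,0,0,71]' 0.5
python3 - <<'E'
from h import *
d=img("wrist");keep(d,"w12");save(d,"w12")
s,r=state();print(s["position"],proj(d,s["position"]+r.apply([[0,0,.0]])))
E
```

```text
clock: 14.02
position: [0.4541, 0.1202, 0.1683]
ee_rot: [-0.001, 0.787, 0.617, -0.001]
contact_force: [0.2, 0.8, 0.5]
width: 0.0427
[0.45444328 0.12029303 0.16874047] [[313.09496866 280.71662197]]
```

View pics/w12.png

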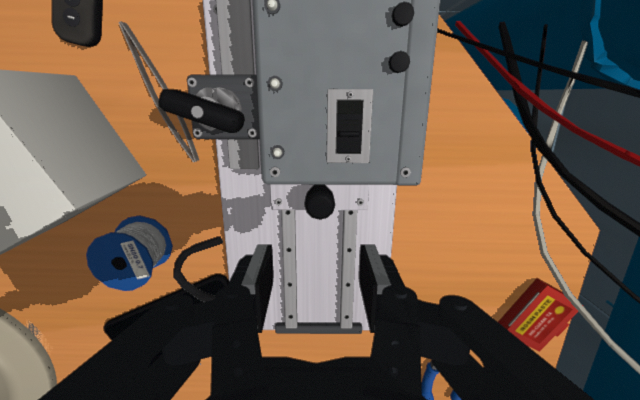

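Run:
```python
from h import *
s,r=state();d=load("w12")
g=cv2.cvtColor(d["frame"],cv2.COLOR_RGB2GRAY)[178:230,295:345]
m=(g<60).astype(np.uint8)
c=max(cv2.findContours(m,0,1)[0],key=cv2.contourArea);x,y,w,h=cv2.boundingRect(c);print(x+295,y+178,w,h)
for u,v in [(319.5,205),(319.5,202)]:
    p=pt(d,u,v,.066);print(p,r.inv().apply(p-s["position"])*1000)
f=cv2.resize(d["frame"][170:240,280:360],None,fx=8,fy=8,interpolation=cv2.INTER_CUBIC);cv2.imwrite("pics/k12.png",f[:,:,::-1])
```

```text
305 184 30 35
[0.45791055 0.11870432 0.066     ] [ -0.68243162   3.89474135 102.73516869]
[0.45846794 0.12101165 0.066     ] [  1.69125665   3.88697472 102.7343615 ]
```

View pics/k12.png

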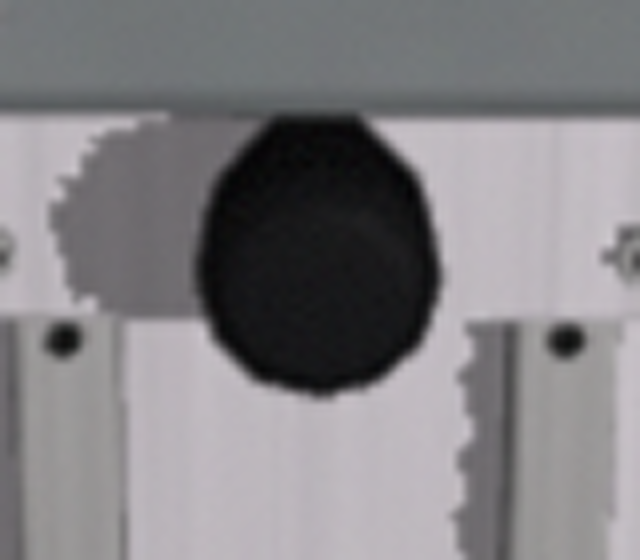

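```bash
python3 -m jog '[0,4,40,0,0,0,0,4,80,0,0,0,0,4,100,0,0,0,0,4,107,0,0,0,0,4,107,0,0,0]' 0.5
python3 -m jog '[0,0,0,0,0,0,0,0,0,0,0,0,0,0,0,0,0,0,0,0,0,0,0,0]' 1 40
python3 - <<'E'
from h import *
d=img("wrist");keep(d,"w13");save(d,"w13")
E
```

```text
clock: 14.7
position: [0.4591, 0.1193, 0.0625]
ee_rot: [0.0, 0.787, 0.617, 0.0]
contact_force: [0.6, -0.7, 0.2]
width: 0.0426
clock: 15.2
position: [0.4568, 0.1197, 0.0633]
ee_rot: [-0.002, 0.788, 0.616, -0.001]
contact_force: [-4.3, 2.2, 5.4]
width: 0.0229
```

View pics/w13.png

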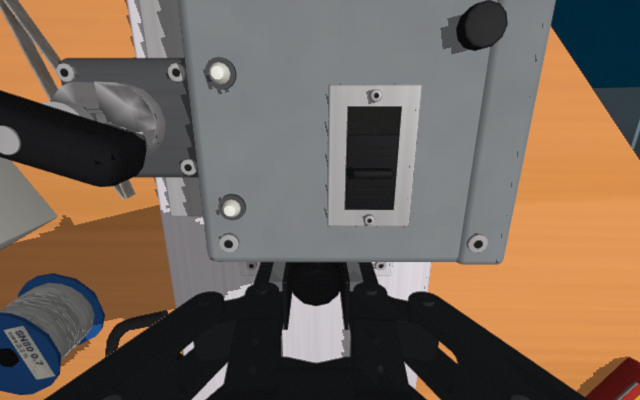

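```bash
python3 -m jog '[-4,0,0,0,0,0,-12,0,0,0,0,0,-24,0,0,0,0,0,-36,0,0,0,0,0,-48,0,0,0,0,0,-60,0,0,0,0,0,-60,0,0,0,0,0]'
```

```text
clock: 16.12
position: [0.4421, 0.0604, 0.0632]
ee_rot: [-0.001, 0.788, 0.616, -0.002]
contact_force: [-5.3, -0.9, 6.9]
width: 0.0226
```

```bash
python3 -m jog '[-12,0,0,0,0,0,-24,0,0,0,0,0,-36,0,0,0,0,0,-48,0,0,0,0,0,-60,0,0,0,0,0,-70,0,0,0,0,0,-74,0,0,0,0,0,-76,0,0,0,0,0,-76,0,0,0,0,0]'
python3 - <<'E'
from h import *
d=img("wrist");keep(d,"w14");save(d,"w14")
E
```

```text
clock: 17.25
position: [0.4244, -0.0113, 0.0632]
ee_rot: [-0.002, 0.788, 0.616, -0.0]
contact_force: [-4.2, 6.5, 6.6]
width: 0.0225
```

View pics/w14.png

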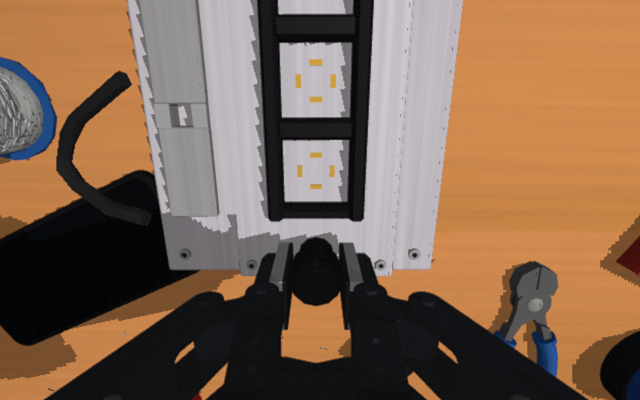

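```bash
python3 -m jog '[0,0,0,0,0,0,0,0,0,0,0,0,0,0,0,0,0,0,0,0,-20,0,0,0,0,0,-60,0,0,0,0,0,-120,0,0,0,0,0,-180,0,0,0,0,0,-180,0,0,-10,0,0,-180,0,0,-20]' 0.5
python3 - <<'E'
from h import *
print(rel([.37,-.04,.27],166.1))
E
```

```text
clock: 18.42
position: [0.4267, -0.0132, 0.2434]
ee_rot: [0.001, 0.666, 0.746, 0.001]
contact_force: [-0.3, 0.2, 0.4]
width: 0.0425
(array([-20.3, -59.3, -26.7]), array([  0.09,   0.14, -69.67]))
```

```bash
python3 -m jog '[-20,-59,-27,0,0,-10,-20,-59,-27,0,0,-20,-20,-59,-27,0,0,-30,-20,-59,-27,0,0,-40,-20,-59,-27,0,0,-50,-20,-59,-27,0,0,-60,-20,-59,-27,0,0,-69.7,-20,-59,-27,0,0,-69.7]' 0.3
python3 - <<'E'
from h import *
d=img("wrist");keep(d,"w15");save(d,"w15")
E
```

```text
clock: 19.42
position: [0.3697, -0.0392, 0.2693]
ee_rot: [0.0, 0.125, 0.992, -0.0]
contact_force: [-0.5, 0.1, 0.8]
width: 0.06
```

View pics/w15.png

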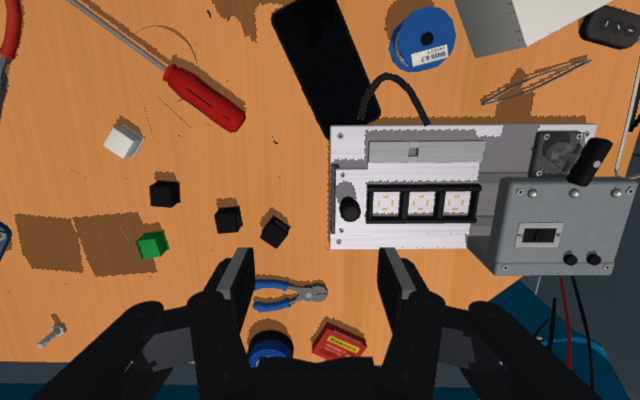

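Run:
```python
from h import *
d=load("w15")
f=np.clip(d["frame"].astype(float)*2.2,0,255).astype(np.uint8)
a=cv2.resize(f[165:255,135:305],None,fx=4.5,fy=4.5,interpolation=cv2.INTER_CUBIC);cv2.imwrite("pics/r15.png",a[:,:,::-1])
a=cv2.resize(d["frame"][170:230,325:485],None,fx=5,fy=5,interpolation=cv2.INTER_CUBIC);cv2.imwrite("pics/n15.png",a[:,:,::-1])
```

```text
(no output)
```

View pics/r15.png

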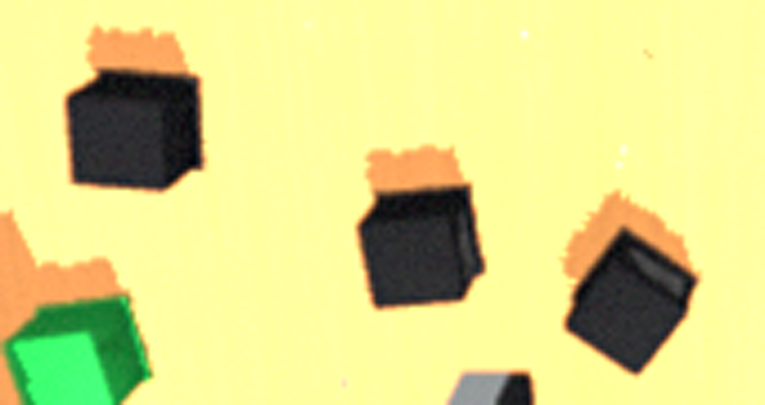

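View pics/n15.png

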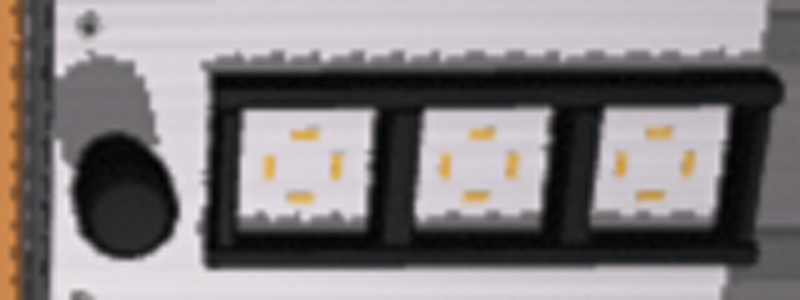

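Run:
```python
from h import *
d=load("w15")
N=[pt(d,325+u/5,170+v/5,.032) for u,v in [(302,166),(478,165),(654,164)]]
print(np.round(N,4),[np.linalg.norm(N[i+1]-N[i]).round(4) for i in (0,1)])
y=N[2]-N[0];print(np.degrees(np.arctan2(y[0],y[1])))
print("knob",pt(d,325+127/5,170+217/5,.066))
for q in [[(68,97),(163,100),(165,188),(72,183)],[(360,228),(458,217),(467,297),(376,307)],[(583,277),(690,312),(637,373),(567,325)]]:
    P=np.array([pt(d,135+u/4.5,165+v/4.5,.024) for u,v in q]);print(P.mean(0).round(4),[np.linalg.norm(P[i]-P[i-1]).round(4) for i in range(4)],np.degrees(np.arctan2(*(P[1]-P[0])[:2][::-1])))
```

```text
[[0.4363 0.0299 0.032 ]
 [0.4464 0.0707 0.032 ]
 [0.4566 0.1114 0.032 ]] [np.float64(0.042), np.float64(0.042)]
14.003178792679408
knob [ 0.42508037 -0.01409094  0.066     ]
[ 0.3636 -0.2313  0.024 ] [np.float64(0.0245), np.float64(0.0253), np.float64(0.0251), np.float64(0.0252)] 73.76126955062831
[ 0.4167 -0.165   0.024 ] [np.float64(0.0238), np.float64(0.0274), np.float64(0.0239), np.float64(0.0259)] 82.4313283463066
[ 0.448  -0.1154  0.024 ] [np.float64(0.0155), np.float64(0.0313), np.float64(0.0245), np.float64(0.0243)] 55.81649441091406
```

Run:
```python
from h import *
print(rel([.446,-.115,.14],76.1))
d=load("top1");print(pt(d,340,140,.1),pt(d,340,140,.2),pt(d,430,160,.1))
```

```text
(array([-92.7, -54.5, 129.3]), array([-1.000e-02,  1.000e-02,  8.954e+01]))
[ 0.61073613 -0.04250908  0.1       ] [ 0.58724231 -0.03692757  0.2       ] [ 0.5543885  -0.29772492  0.1       ]
```

```bash
python3 -m jog '[-30,-20,10,0,0,10,-60,-40,20,0,0,20,-93,-54.5,40,0,0,30,-93,-54.5,60,0,0,40,-93,-54.5,80,0,0,50,-93,-54.5,100,0,0,60,-93,-54.5,120,0,0,70,-93,-54.5,129,0,0,80,-93,-54.5,129,0,0,89.5,-93,-54.5,129,0,0,89.5]' 0.3
python3 - <<'E'
from h import *
d=img("wrist");keep(d,"w16");save(d,"w16")
E
```

```text
clock: 20.72
position: [0.4466, -0.1149, 0.1401]
ee_rot: [-0.0, 0.786, 0.618, -0.0]
contact_force: [-0.5, 0.9, 0.2]
width: 0.0599
```

View pics/w16.png

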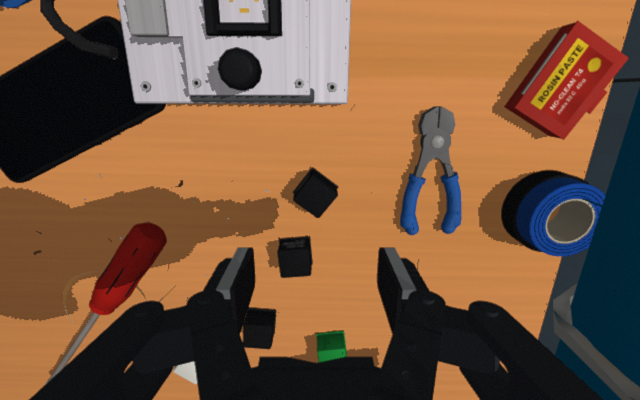

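Run:
```python
from h import *
d=load("w16")
f=np.clip(d["frame"].astype(float)*3,0,255).astype(np.uint8)
a=cv2.resize(f[160:285,260:360],None,fx=4.8,fy=4.8,interpolation=cv2.INTER_CUBIC);cv2.imwrite("pics/r16.png",a[:,:,::-1])
```

```text
(no output)
```

View pics/r16.png

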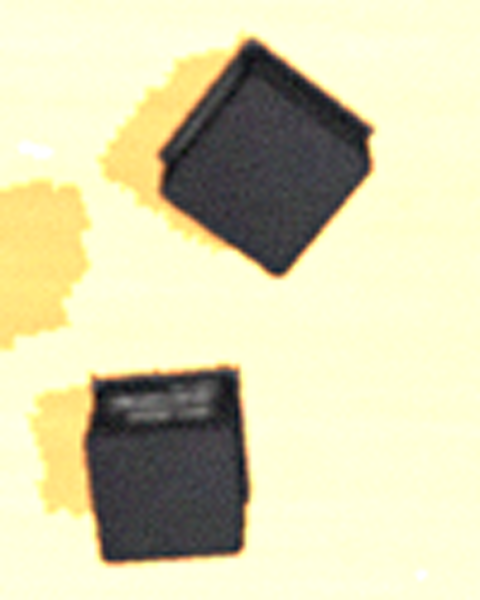

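```bash
cat >> h.py <<'E'
def quad(d,q,z):
    """q: 4 px corners in order; prints centre, sides, edge angles mod 90"""
    P=np.array([pt(d,u,v,z) for u,v in q]); e=np.roll(P,-1,0)-P
    a=np.degrees(np.arctan2(e[:,1],e[:,0]))%90
    print("centre",P.mean(0).round(4),"sides",np.linalg.norm(e,axis=1).round(4),"angles",a.round(1))
    return P
E
python3 - <<'E'
from h import *
d=load("w16")
f=lambda q:[(260+u/4.8,160+v/4.8) for u,v in q]
quad(d,f([(256,80),(370,165),(280,273),(163,192)]),.024)
quad(d,f([(90,432),(243,420),(240,550),(103,558)]),.024)
E
```

```text
centre [ 0.4483 -0.114   0.024 ] sides [0.0235 0.024  0.024  0.0244] angles [38.7 38.5 39.7 37.3]
centre [ 0.4178 -0.1661  0.024 ] sides [0.0267 0.0257 0.0245 0.025 ] angles [81.2 74.8 80.1 79.6]
```

```bash
python3 - <<'E'
from h import *
print(rel([.4483,-.114,.0305],38.5))
E
python3 -m jog '[0,2,0,0,0,10,0,2,0,0,0,20,0,2,0,0,0,30,0,2,0,0,0,37.5,0,2,30,0,0,37.5,0,2,30,0,0,37.5]' 0.3
python3 - <<'E'
from h import *
d=img("wrist");keep(d,"w17");save(d,"w17")
print(rel([.4483,-.114,.0305],38.5))
E
```

```text
(array([  1.3,   1.4, 109.8]), array([1.000e-02, 0.000e+00, 3.788e+01]))
clock: 21.52
position: [0.447, -0.1147, 0.1091]
ee_rot: [-0.001, 0.943, 0.333, -0.002]
contact_force: [-0.5, -0.6, 0.3]
width: 0.0593
(array([ 1. , -0.5, 79.5]), array([-0.09,  0.05,  0.36]))
```

View pics/w17.png

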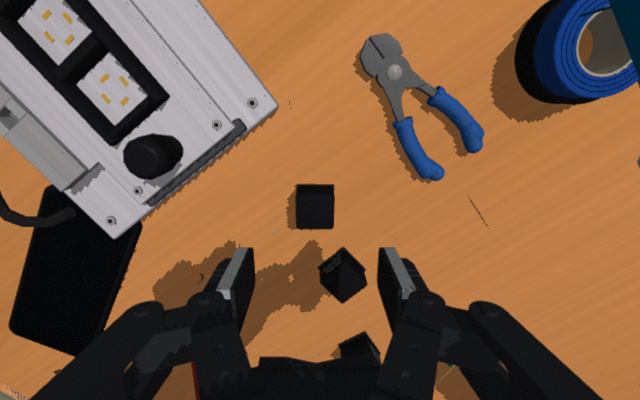

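```bash
python3 -m jog '[1,0,30,0,0,0,1,0,60,0,0,0,1,0,75,0,0,0,1,0,78.5,0,0,0,1,0,78.5,0,0,0]' 0.3
python3 -m jog '[0,0,0,0,0,0,0,0,0,0,0,0,0,0,0,0,0,0,0,0,0,0,0,0]' 1 30
python3 - <<'E'
from h import *
d=img("wrist");keep(d,"w18");save(d,"w18")
E
```

```text
clock: 22.2
position: [0.45, -0.115, 0.0326]
ee_rot: [0.001, 0.943, 0.332, 0.001]
contact_force: [-0.1, 0.6, -0.1]
width: 0.0598
clock: 22.7
position: [0.4498, -0.1149, 0.0327]
ee_rot: [0.001, 0.943, 0.332, 0.001]
contact_force: [-0.2, 0.7, 5.6]
width: 0.0277
```

View pics/w18.png

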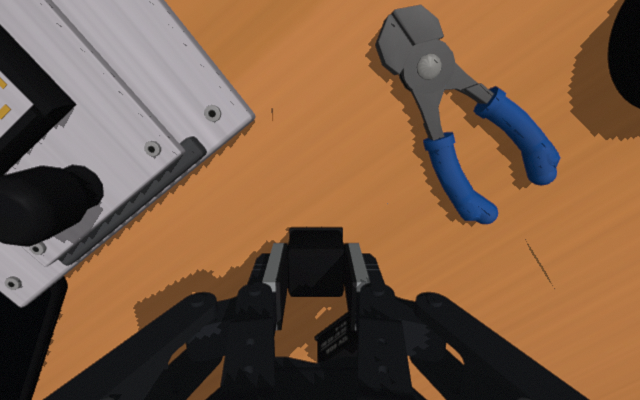

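```bash
python3 -m jog '[0,0,-10,0,0,0,0,0,-40,0,0,0,0,0,-80,0,0,0,0,0,-110,0,0,0,0,0,-110,0,0,0]'
python3 - <<'E'
from h import *
d=img("wrist");keep(d,"w19");save(d,"w19",(240,200,400,320),5)
s,r=state();print(s["width"])
print(rel([.4566,.1114,.13],76.1))
E
```

```text
clock: 23.38
position: [0.4509, -0.1153, 0.1444]
ee_rot: [0.002, 0.943, 0.332, 0.002]
contact_force: [0.0, -0.2, -0.6]
width: 0.0271
0.027307060179082594
(array([ 147.2, -172. ,   12.6]), array([ 1.500e-01, -2.000e-02, -3.729e+01]))
```

View pics/w19.png

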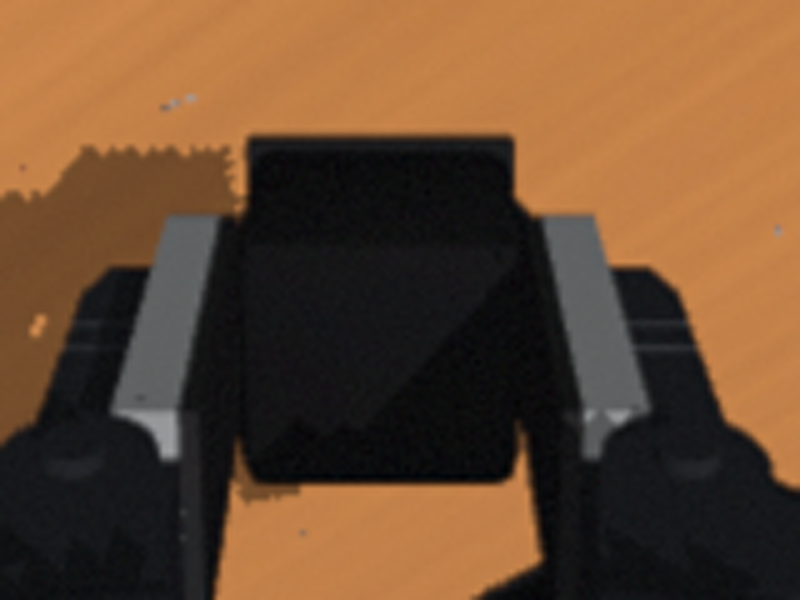

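```bash
cat >> h.py <<'E'
def intool(d,u,v,ztool):
    """tool-frame x,y (mm) of pixel on plane tool z=ztool (m)"""
    s,r=state();c,a=ray(d,u,v);c=r.inv().apply(c-s["position"]);a=r.inv().apply(a)
    return ((c+a*(ztool-c[2])/a[2])*1000).round(1)
E
python3 - <<'E'
from h import *
d=load("w19")
for u,v in [(316,272.5),(316,249),(316,296)]: print(intool(d,u,v,.0085))
E
```

```text
[-0.5  2.4  8.5]
[11.9  2.4  8.5]
[-13.5   2.4   8.5]
```

```bash
python3 -m jog '[25,-35,4,0,0,-8,50,-70,8,0,0,-16,75,-105,12,0,0,-24,100,-140,12,0,0,-32,117,-172,12,0,0,-37.3,117,-172,12,0,0,-37.3,117,-172,12,0,0,-37.3,117,-172,12,0,0,-37.3]'
python3 - <<'E'
from h import *
s,r=state();print(s["qd"].round(3))
d=img("wrist");keep(d,"w20");save(d,"w20")
s,r=state();print(s["position"],r.as_quat(), proj(d,[s["position"]]))
E
```

```text
clock: 24.42
position: [0.4326, 0.0919, 0.1293]
ee_rot: [-0.0, 0.788, 0.616, -0.0]
contact_force: [-0.5, -0.5, 0.3]
width: 0.0277
[-0.005 -0.004 -0.004  0.001  0.003  0.001]
[0.43271487 0.0918145  0.12949624] [ 7.87982304e-01  6.15697809e-01 -3.12782000e-04 -2.11353988e-06] [[312.57656839 280.7075633 ]]
```

View pics/w20.png

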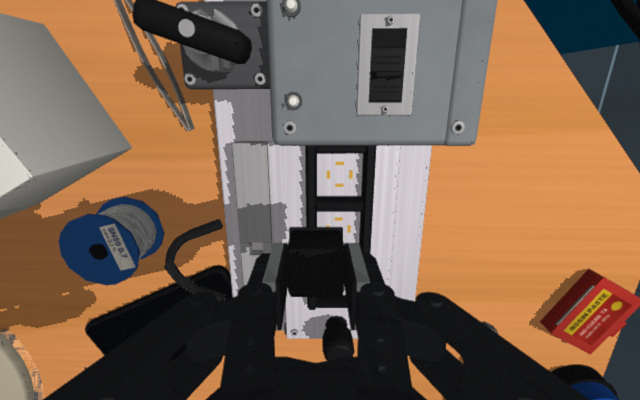

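```bash
cat >> h.py <<'E'
C0=np.array([.08,0,-.1232]); M0=np.array([[0,-.952,-.307],[1,0,0],[0,-.307,.952]]); K0=np.array([[319.06,0,315.67],[0,319.06,196.69],[0,0,1]])
def tl(u,v,ztool):
    a=M0@np.linalg.solve(K0,[u,v,1.]); return ((C0+a*(ztool-C0[2])/a[2])*1000).round(1)
def gold(d,box):
    x0,y0,x1,y1=box; h=cv2.cvtColor(d["frame"],cv2.COLOR_RGB2HSV)[y0:y1,x0:x1]
    m=cv2.inRange(h,(15,90,120),(32,255,255)); n,l,st,c=cv2.connectedComponentsWithStats(m)
    return [(round(c[i][0]+x0,1),round(c[i][1]+y0,1),int(st[i][4])) for i in range(1,n) if st[i][4]>3]
E
python3 - <<'E'
from h import *
d=load("w20")
g=gold(d,(318,155,362,235));print(g)
g=[q for q in g if q[1]<195];c=np.mean([q[:2] for q in g],0);print(c, tl(*c,.1295-.032), "relay",tl(316,272.5,.0085))
E
```

```text
[(np.float64(339.5), np.float64(163.0), 24), (np.float64(328.0), np.float64(174.0), 23), (np.float64(350.5), np.float64(173.9), 31), (np.float64(338.7), np.float64(185.0), 23), (np.float64(338.5), np.float64(218.9), 22), (np.float64(327.2), np.float64(225.6), 5), (np.float64(348.6), np.float64(228.3), 26)]
[339.175 173.975] [25.8 16.7 97.5] relay [0.1 0.2 8.5]
```

```bash
python3 -m jog '[26,16.5,0,0,0,0,26,16.5,20,0,0,0,26,16.5,45,0,0,0,26,16.5,45,0,0,0,26,16.5,45,0,0,0]'
python3 - <<'E'
from h import *
d=img("wrist");keep(d,"w21");save(d,"w21",(220,110,420,260),4)
E
```

```text
clock: 25.1
position: [0.4555, 0.1136, 0.0853]
ee_rot: [0.0, 0.788, 0.616, 0.0]
contact_force: [0.0, 0.3, 0.3]
width: 0.0276
```

View pics/w21.png

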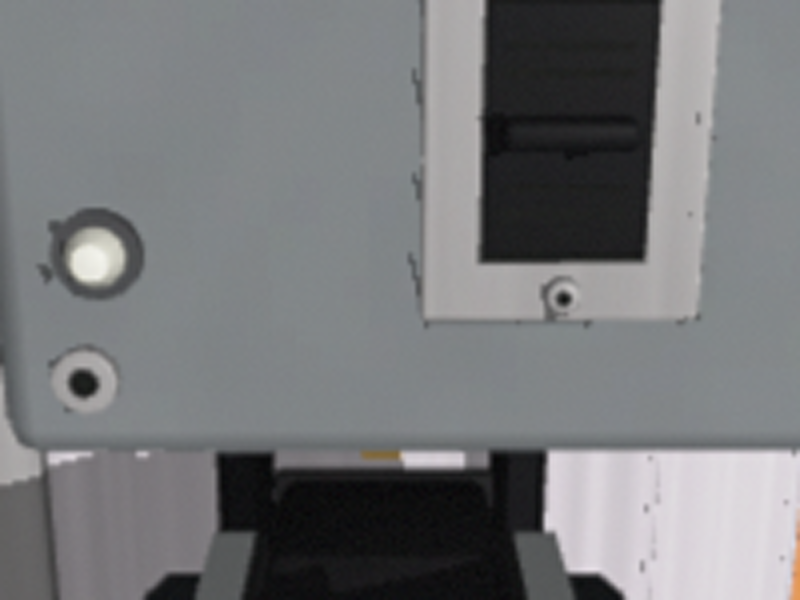

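```bash
python3 -m jog '[0,0,8,0,0,0,0,0,14,0,0,0,0,0,18,0,0,0,0,0,20,0,0,0,0,0,20,0,0,0]'
```

```text
clock: 25.78
position: [0.455, 0.114, 0.0648]
ee_rot: [0.0, 0.787, 0.616, 0.0]
contact_force: [0.8, -0.6, -0.6]
width: 0.0279
```

```bash
python3 -m jog '[0,0,0,0,0,0,0,0,0,0,0,0,0,0,0,0,0,0,0,0,-20,0,0,0,0,0,-60,0,0,0,-20,0,-110,0,0,0,-60,0,-110,0,0,0,-60,0,-110,0,0,0,-60,0,-110,0,0,0]' 0.5
python3 - <<'E'
from h import *
d=img("wrist");keep(d,"w22");save(d,"w22")
E
```

```text
clock: 26.9
position: [0.4404, 0.056, 0.1745]
ee_rot: [-0.0, 0.788, 0.616, 0.0]
contact_force: [0.4, 0.2, -0.9]
width: 0.0428
```

View pics/w22.png

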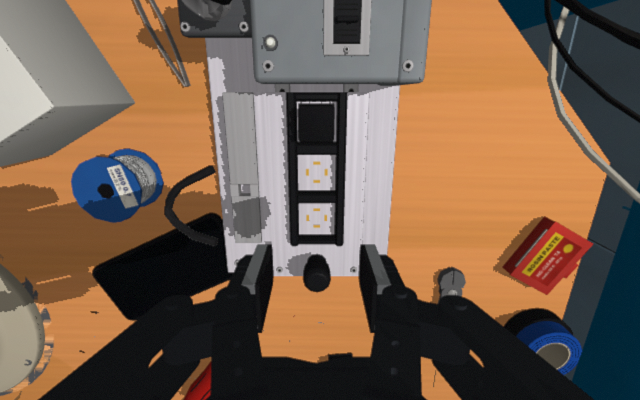

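Run:
```python
from h import *
print(rel([.4178,-.18,.14],76.1))
```

```text
(array([-234.8,   34.8,   34.3]), array([-0.04, -0.02,  0.  ]))
```

```bash
python3 -m jog '[-50,8,0,0,0,0,-100,16,0,0,0,0,-150,24,10,0,0,0,-200,30,20,0,0,0,-235,35,34,0,0,0,-235,35,34,0,0,0,-235,35,34,0,0,0,-235,35,34,0,0,0]' 0.3
python3 - <<'E'
from h import *
d=img("wrist");keep(d,"w23");save(d,"w23")
f=np.clip(d["frame"].astype(float)*3,0,255).astype(np.uint8)
a=cv2.resize(f[150:350,220:420],None,fx=3,fy=3,interpolation=cv2.INTER_CUBIC);cv2.imwrite("pics/r23.png",a[:,:,::-1])
E
```

```text
clock: 27.95
position: [0.4184, -0.1796, 0.1409]
ee_rot: [-0.0, 0.787, 0.617, 0.0]
contact_force: [-0.3, 0.1, 0.1]
width: 0.0599
```

View pics/w23.png

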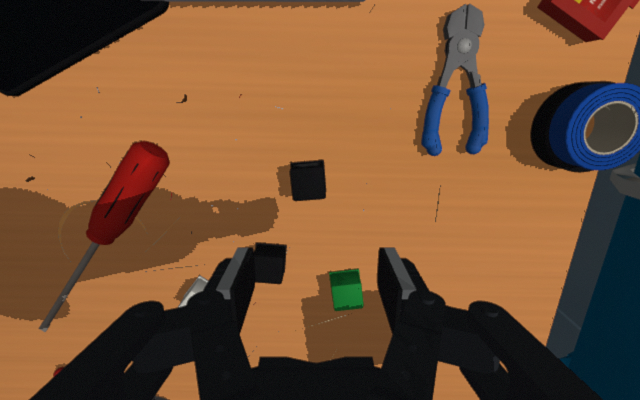

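View pics/r23.png

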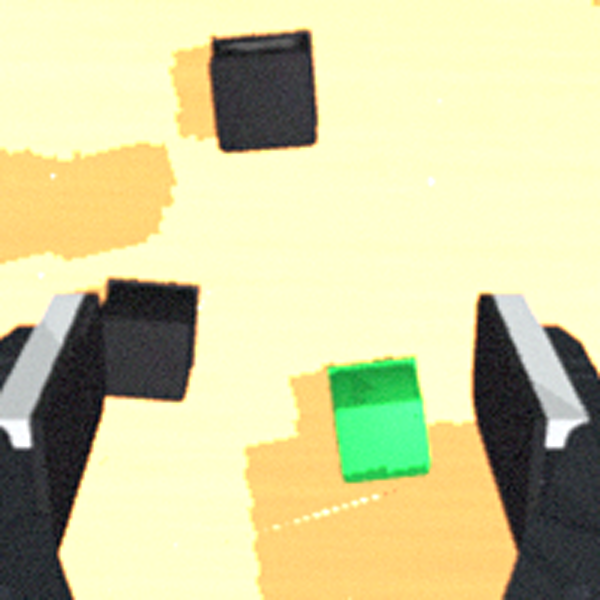

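```bash
cat >> h.py <<'E'
def tq(q,z):
    P=np.array([tl(u,v,z) for u,v in q])[:,:2]; e=np.roll(P,-1,0)-P
    a=np.degrees(np.arctan2(e[:,1],e[:,0])); a=(a+45)%90-45
    print("tool centre",P.mean(0).round(1),"sides",np.linalg.norm(e,axis=1).round(1),"wz",a.round(1))
E
python3 - <<'E'
from h import *
f=lambda q:[(220+u/3,150+v/3) for u,v in q]
tq(f([(212,57),(310,50),(317,142),(222,151)]),.1409-.024)
E
```

```text
tool centre [13.3 -5.6] sides [25.2 24.9 25.2 25.6] wz [-4.1 -4.6 -5.7 -4.5]
```

```bash
python3 -m jog '[14,-5.5,20,0,0,-4.7,14,-5.5,60,0,0,-4.7,14,-5.5,95,0,0,-4.7,14,-5.5,108.5,0,0,-4.7,14,-5.5,108.5,0,0,-4.7]' 0.4
python3 -m jog '[0,0,0,0,0,0,0,0,0,0,0,0,0,0,0,0,0,0,0,0,0,0,0,0]' 1 30
python3 -m jog '[0,0,-10,0,0,0,0,0,-40,0,0,0,0,0,-90,0,0,0,0,0,-110,0,0,0,0,0,-110,0,0,0]'
python3 - <<'E'
from h import *
d=img("wrist");keep(d,"w24");save(d,"w24")
print(rel([.4464,.0707,.13],76.1))
E
```

```text
clock: 28.62
position: [0.4157, -0.1648, 0.0317]
ee_rot: [-0.001, 0.761, 0.649, -0.0]
contact_force: [0.2, 0.7, 0.5]
width: 0.0509
clock: 29.12
position: [0.4169, -0.1661, 0.0333]
ee_rot: [0.001, 0.762, 0.648, 0.001]
contact_force: [0.6, 1.5, 6.1]
width: 0.0275
clock: 29.75
position: [0.4169, -0.1665, 0.1441]
ee_rot: [0.002, 0.762, 0.648, 0.001]
contact_force: [-0.1, 0.2, -0.5]
width: 0.0275
(array([238.5,  -7.8,  12.6]), array([0.07, 0.04, 4.7 ]))
```

View pics/w24.png

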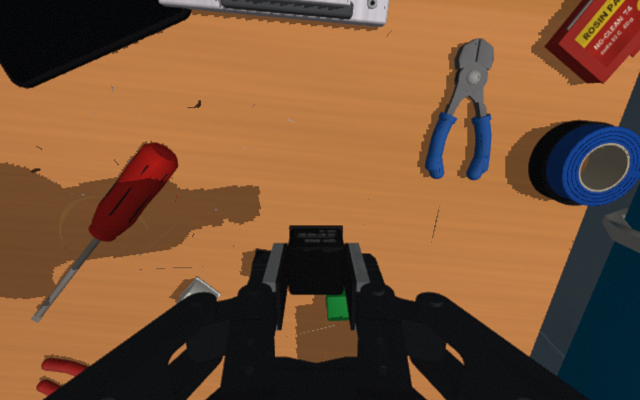

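```bash
python3 -m jog '[45,-2,4,0,0,2,95,-4,8,0,0,4,145,-6,12,0,0,4.7,190,-8,12,0,0,4.7,212.5,-10,12,0,0,4.7,212.5,-10,12,0,0,4.7,212.5,-10,12,0,0,4.7,212.5,-10,12,0,0,4.7]'
python3 - <<'E'
from h import *
d=img("wrist");keep(d,"w25");save(d,"w25")
g=gold(d,(280,130,362,235));print(g)
E
```

```text
clock: 30.8
position: [0.4398, 0.0446, 0.1299]
ee_rot: [-0.0, 0.788, 0.616, -0.001]
contact_force: [-0.3, 0.1, -0.2]
width: 0.0275
[(np.float64(313.3), np.float64(160.0), 25), (np.float64(302.0), np.float64(171.2), 24), (np.float64(324.5), np.float64(171.0), 32), (np.float64(313.5), np.float64(182.0), 24), (np.float64(313.5), np.float64(215.9), 22), (np.float64(303.0), np.float64(223.3), 7), (np.float64(324.1), np.float64(223.1), 8)]
```

View pics/w25.png

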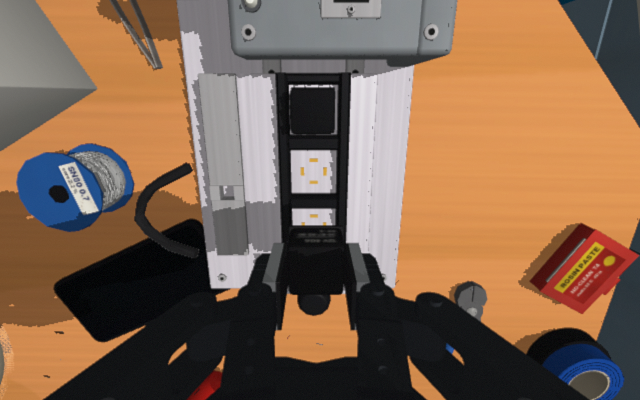

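Run:
```python
from h import *
print(tl(313.3,171.1,.13-.032))
```

```text
[27.8 -1.7 98. ]
```

```bash
python3 -m jog '[28,-1.8,0,0,0,0,28,-1.8,30,0,0,0,28,-1.8,50,0,0,0,28,-1.8,58,0,0,0,28,-1.8,65,0,0,0,28,-1.8,65,0,0,0,28,-1.8,65,0,0,0]' 
python3 -m jog '[0,0,0,0,0,0,0,0,0,0,0,0,0,0,0,0,0,0,0,0,-20,0,0,0,0,0,-60,0,0,0,-20,0,-110,0,0,0,-60,0,-110,0,0,0,-60,0,-110,0,0,0,-60,0,-110,0,0,0]' 0.5
python3 - <<'E'
from h import *
d=img("wrist");keep(d,"w26");save(d,"w26")
print(rel([.3625,-.245,.14],76.1))
E
```

```text
clock: 31.72
position: [0.4456, 0.0729, 0.0656]
ee_rot: [0.0, 0.788, 0.616, 0.0]
contact_force: [-0.2, 0.7, -0.2]
width: 0.0274
clock: 32.85
position: [0.4305, 0.0152, 0.175]
ee_rot: [-0.0, 0.788, 0.616, 0.0]
contact_force: [-0.3, 0.1, -0.7]
width: 0.0426
(array([-269.1,   -3.5,   34.8]), array([-0.05, -0.02,  0.01]))
```

View pics/w26.png

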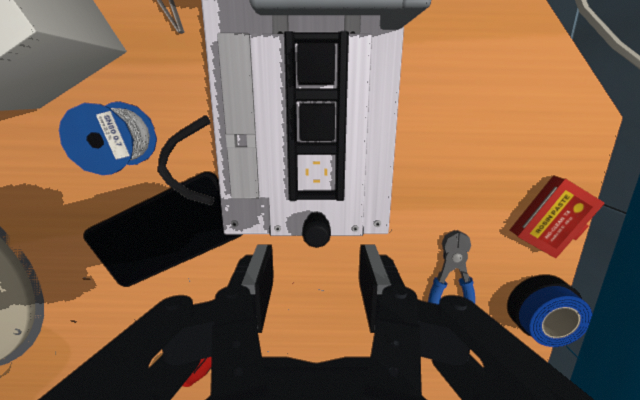

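Two relays sit flat in nests 2 and 1 (px (317,62) and (318,122)). Next: the last relay.

```bash
python3 -m jog '[-50,0,0,0,0,0,-110,-1,0,0,0,0,-170,-2,10,0,0,0,-230,-3,20,0,0,0,-269,-3.5,34,0,0,0,-269,-3.5,34,0,0,0,-269,-3.5,34,0,0,0,-269,-3.5,34,0,0,0]' 0.3
python3 - <<'E'
from h import *
d=img("wrist");keep(d,"w27");save(d,"w27")
f=np.clip(d["frame"].astype(float)*3,0,255).astype(np.uint8)
a=cv2.resize(f[150:350,220:420],None,fx=3,fy=3,interpolation=cv2.INTER_CUBIC);cv2.imwrite("pics/r27.png",a[:,:,::-1])
E
```

```text
clock: 33.9
position: [0.3632, -0.2441, 0.1414]
ee_rot: [-0.0, 0.787, 0.617, 0.0]
contact_force: [-0.4, -0.5, -0.0]
width: 0.0594
```

View pics/w27.png

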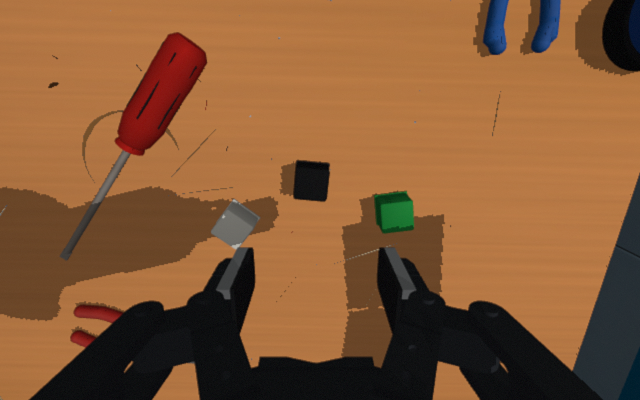

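View pics/r27.png

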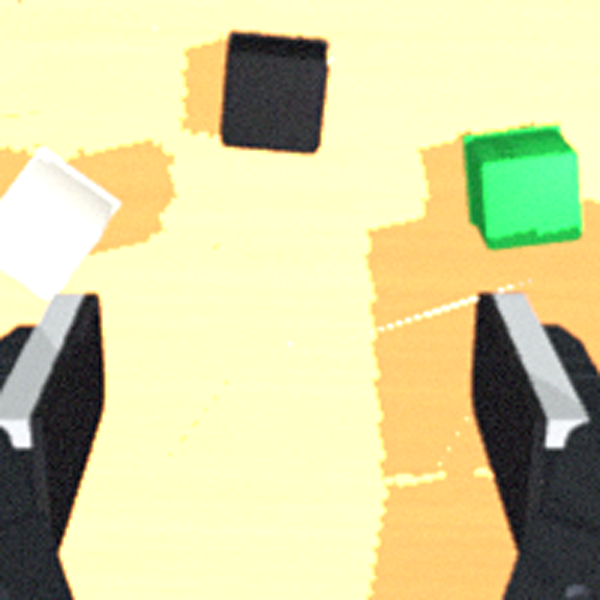

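Run:
```python
from h import *
f=lambda q:[(220+u/3,150+v/3) for u,v in q]
tq(f([(227,55),(327,62),(319,153),(221,146)]),.141-.024)
```

```text
tool centre [12.2 -3.5] sides [25.8 24.8 26.  24.7] wz [4.2 4.2 4.4 4.6]
```

```bash
python3 -m jog '[13,-3.5,20,0,0,4.3,13,-3.5,60,0,0,4.3,13,-3.5,95,0,0,4.3,13,-3.5,108.5,0,0,4.3,13,-3.5,108.5,0,0,4.3]' 0.45
python3 -m jog '[0,0,0,0,0,0,0,0,0,0,0,0,0,0,0,0,0,0,0,0,0,0,0,0]' 1 30
python3 -m jog '[0,0,-10,0,0,0,0,0,-40,0,0,0,0,0,-90,0,0,0,0,0,-110,0,0,0,0,0,-110,0,0,0]'
python3 - <<'E'
from h import *
d=img("wrist");keep(d,"w28");save(d,"w28")
print(rel([.4363-.0062,.0299-.0252,.13],76.1))
E
```

```text
clock: 34.58
position: [0.3623, -0.2307, 0.0322]
ee_rot: [-0.001, 0.81, 0.587, -0.0]
contact_force: [0.8, -0.8, 0.4]
width: 0.0469
clock: 35.08
position: [0.3632, -0.2323, 0.0337]
ee_rot: [0.001, 0.81, 0.586, 0.0]
contact_force: [0.4, 1.6, 6.6]
width: 0.0277
clock: 35.7
position: [0.3632, -0.2327, 0.1446]
ee_rot: [0.002, 0.81, 0.586, 0.0]
contact_force: [0.3, -0.1, -0.9]
width: 0.0279
(array([246.1,  -9.6,  13.1]), array([ 0.07,  0.05, -4.3 ]))
```

View pics/w28.png

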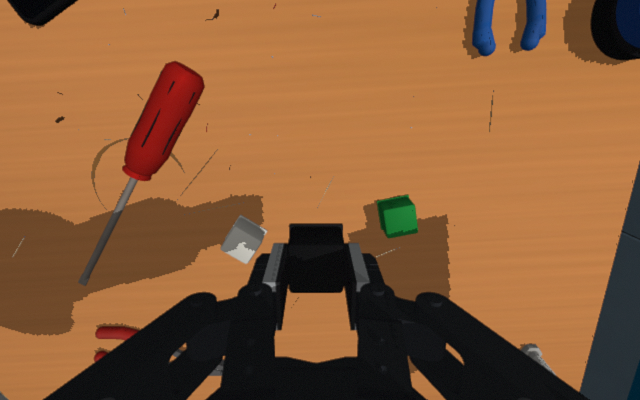

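```bash
python3 -m jog '[45,-2,4,0,0,-2,95,-4,8,0,0,-4,145,-6,13,0,0,-4.3,200,-8,13,0,0,-4.3,246,-9.5,13,0,0,-4.3,246,-9.5,13,0,0,-4.3,246,-9.5,13,0,0,-4.3,246,-9.5,13,0,0,-4.3]'
python3 - <<'E'
from h import *
d=img("wrist");keep(d,"w29");save(d,"w29")
g=gold(d,(280,130,362,235));print(g)
E
```

```text
clock: 36.75
position: [0.4296, 0.0037, 0.1292]
ee_rot: [-0.0, 0.788, 0.616, -0.001]
contact_force: [-0.3, -0.7, -1.0]
width: 0.0276
[(np.float64(313.5), np.float64(160.0), 24), (np.float64(302.3), np.float64(171.2), 28), (np.float64(325.0), np.float64(171.0), 23), (np.float64(313.5), np.float64(182.0), 24)]
```

View pics/w29.png

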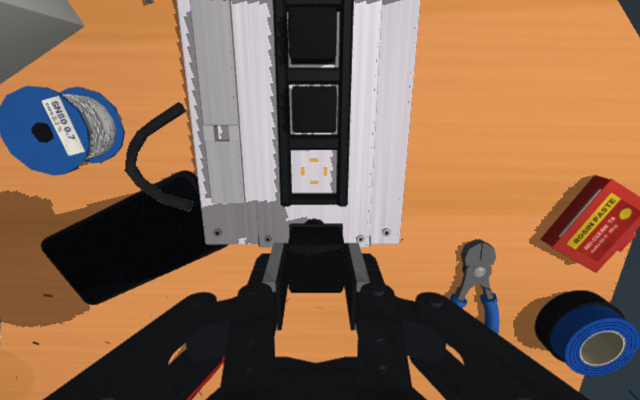

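```bash
python3 -m jog '[28,-1.7,0,0,0,0,28,-1.7,30,0,0,0,28,-1.7,50,0,0,0,28,-1.7,58,0,0,0,28,-1.7,64.5,0,0,0,28,-1.7,64.5,0,0,0,28,-1.7,64.5,0,0,0]' 
python3 -m jog '[0,0,0,0,0,0,0,0,0,0,0,0,0,0,0,0,0,0,0,0,-20,0,0,0,0,0,-60,0,0,0,-20,0,-110,0,0,0,-60,0,-110,0,0,0,-60,0,-110,0,0,0,-60,0,-110,0,0,0]' 0.5
python3 - <<'E'
from h import *
d=img("wrist");keep(d,"w30");save(d,"w30")
s,r=state();print(s["position"])
E
```

```text
clock: 37.67
position: [0.4358, 0.032, 0.0657]
ee_rot: [0.001, 0.788, 0.616, 0.0]
contact_force: [0.4, -0.9, 1.1]
width: 0.0272
clock: 38.8
position: [0.4206, -0.0256, 0.1749]
ee_rot: [-0.0, 0.788, 0.616, -0.0]
contact_force: [-0.0, -0.0, 0.4]
width: 0.0429
[ 0.42063152 -0.02532641  0.17481864]
```

View pics/w30.png

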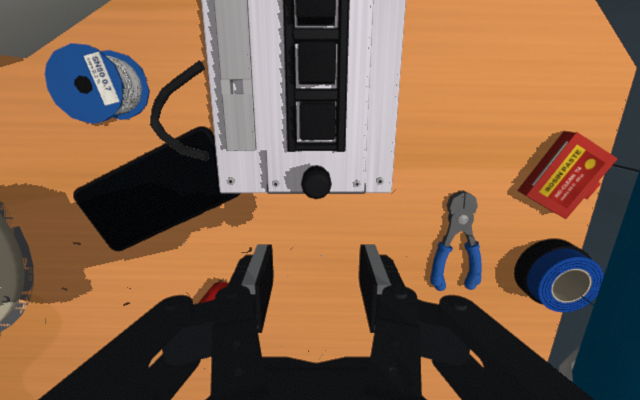

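Run:
```python
from h import *
d=load("w30");print(tl(316.5,183.5,.1748-.066))
d=img("scene");save(d,"scene30",(220,110,420,270),4)
```

```text
[ 15.6   0.6 108.8]
```

View pics/scene30.png

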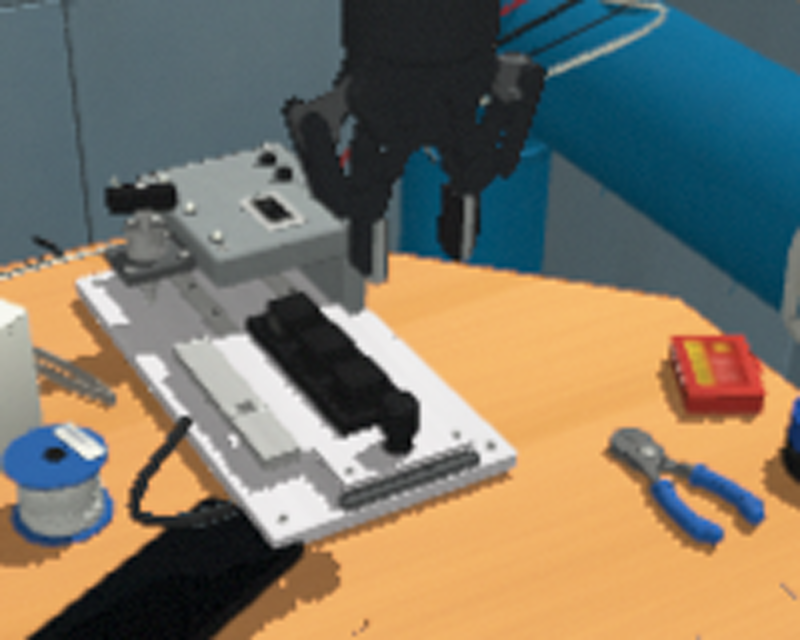

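```bash
python3 -m jog '[15,0.5,30,0,0,0,15,0.5,70,0,0,0,15,0.5,100,0,0,0,15,0.5,112,0,0,0,15,0.5,112,0,0,0]' 0.5
python3 -m jog '[0,0,0,0,0,0,0,0,0,0,0,0,0,0,0,0,0,0,0,0,0,0,0,0]' 1 40
python3 -m jog '[4,0,0,0,0,0,10,0,0,0,0,0,20,0,0,0,0,0,30,0,0,0,0,0,40,0,0,0,0,0,50,0,0,0,0,0,60,0,0,0,0,0,60,0,0,0,0,0]'
```

```text
clock: 39.52
position: [0.4247, -0.011, 0.0627]
ee_rot: [-0.001, 0.787, 0.617, -0.001]
contact_force: [-0.4, 0.7, 0.5]
width: 0.0423
clock: 40.02
position: [0.4244, -0.0111, 0.0642]
ee_rot: [-0.0, 0.788, 0.616, -0.0]
contact_force: [-2.8, 2.4, 8.0]
width: 0.0226
clock: 41.02
position: [0.4389, 0.0476, 0.0642]
ee_rot: [-0.0, 0.787, 0.616, 0.0]
contact_force: [-3.1, 3.4, 6.0]
width: 0.0227
```

```bash
python3 -m jog '[10,0,0,0,0,0,20,0,0,0,0,0,30,0,0,0,0,0,40,0,0,0,0,0,50,0,0,0,0,0,60,0,0,0,0,0,68,0,0,0,0,0,73,0,0,0,0,0,77,0,0,0,0,0,77,0,0,0,0,0]'
```

```text
clock: 42.28
position: [0.4568, 0.12, 0.0642]
ee_rot: [0.001, 0.787, 0.617, -0.002]
contact_force: [-4.0, -5.3, 6.4]
width: 0.0227
```

```bash
python3 -m jog '[0,0,0,0,0,0,0,0,0,0,0,0,0,0,0,0,0,0,0,0,-20,0,0,0,0,0,-60,0,0,0,0,0,-120,0,0,0,0,0,-120,0,0,0]' 0.5
python3 - <<'E'
from h import *
print(rel([.4114,.2031,.188],147))
E
```

```text
clock: 43.15
position: [0.4615, 0.122, 0.1878]
ee_rot: [0.003, 0.787, 0.616, 0.005]
contact_force: [0.8, 0.7, -0.7]
width: 0.0429
(array([ 66.7, -68.1,  -0.6]), array([  0.67,   0.18, -70.88]))
```

```bash
python3 -m jog '[10,-10,0,0,0,-10,20,-20,0,0,0,-20,30,-30,0,0,0,-30,40,-40,0,0,0,-40,50,-50,0,0,0,-50,60,-60,0,0,0,-60,68,-68,0,0,0,-70,68,-68,0,0,0,-71,68,-68,0,0,0,-71,68,-68,0,0,0,-71]' 0.5
python3 - <<'E'
from h import *
d=img("wrist");keep(d,"w31");save(d,"w31")
s,r=state();print(s["position"],r.as_quat())
E
```

```text
clock: 44.4
position: [0.4084, 0.2035, 0.183]
ee_rot: [-0.0, 0.284, 0.959, -0.0]
contact_force: [-0.5, -0.0, 0.1]
width: 0.0429
[0.40841008 0.20348157 0.18311378] [ 2.83930974e-01  9.58844715e-01 -1.23329553e-04  2.27468270e-06]
```

View pics/w31.png

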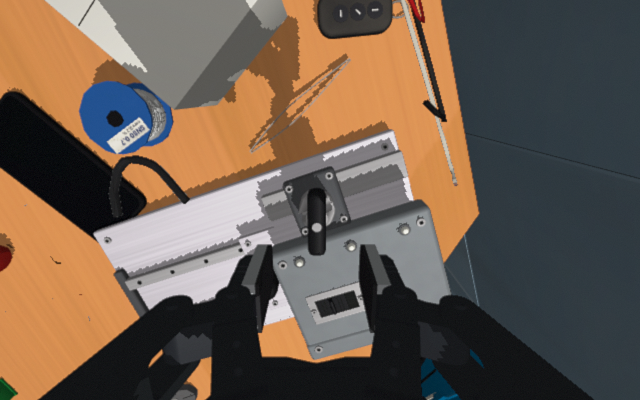

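Run:
```python
from h import *
print(tl(317,227,.183-.1195),tl(317,188,.183-.1195),tl(317,254,.183-.1195))
```

```text
[-0.4  0.8 63.5] [25.4  0.8 63.5] [-19.5   0.9  63.5]
```

```bash
python3 -m jog '[1,0.7,30,0,0,0,1,0.7,50,0,0,0,1,0.7,58.5,0,0,0,1,0.7,58.5,0,0,0]' 0.5
python3 -m jog '[0,0,0,0,0,0,0,0,0,0,0,0,0,0,0,0,0,0,0,0,0,0,0,0]' 1 50
python3 -m jog '[0,0,-2,0,0,0,0,0,-4,0,0,0,0,0,-6,0,0,0,0,0,-6,0,0,0]'
```

```text
clock: 44.95
position: [0.4078, 0.2048, 0.1245]
ee_rot: [-0.0, 0.283, 0.959, -0.0]
contact_force: [0.1, -0.3, 0.4]
width: 0.0427
clock: 45.45
position: [0.4081, 0.2042, 0.1255]
ee_rot: [0.001, 0.283, 0.959, -0.001]
contact_force: [-0.1, -3.6, 5.7]
width: 0.0106
clock: 45.95
position: [0.4078, 0.2047, 0.1304]
ee_rot: [-0.0, 0.283, 0.959, -0.0]
contact_force: [3.3, -3.7, -10.2]
width: 0.0104
```

```bash
python3 -m jog '[0,0,0,0,0,8,0,0,0,0,0,16,0,0,0,0,0,24,0,0,0,0,0,32,0,0,0,0,0,40,0,0,0,0,0,48,0,0,0,0,0,56,0,0,0,0,0,64,0,0,0,0,0,71,0,0,0,0,0,71]'
python3 - <<'E'
from h import *
d=img("wrist");keep(d,"w32");save(d,"w32",(200,130,440,330),3)
print(get_state()["contact_force"])
E
```

```text
clock: 47.2
position: [0.4101, 0.2055, 0.1311]
ee_rot: [0.001, 0.788, 0.616, 0.002]
contact_force: [6.8, -1.8, -9.8]
width: 0.0104
[ 7.01818252 -1.34863332 -9.42928048]
```

View pics/w32.png

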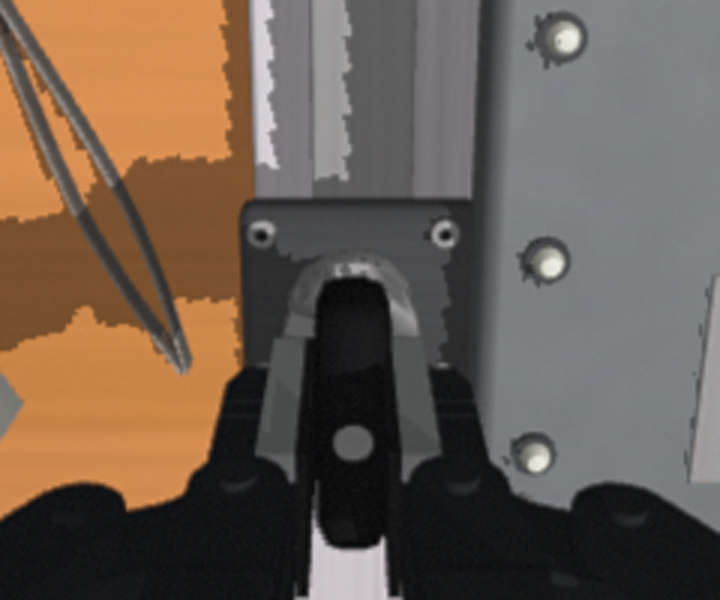

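```bash
python3 -m jog '[0,0,3,0,0,0,0,0,6,0,0,0,0,0,9,0,0,0,0,0,9,0,0,0]'; python3 -m jog '[0,0,2,0,0,0,0,0,4,0,0,0,0,0,4,0,0,0]'
```

```text
clock: 47.75
position: [0.4101, 0.2055, 0.1223]
ee_rot: [0.001, 0.787, 0.616, 0.002]
contact_force: [6.8, -2.7, -7.4]
width: 0.0107
clock: 48.12
position: [0.4102, 0.2055, 0.1185]
ee_rot: [0.001, 0.787, 0.616, 0.002]
contact_force: [4.7, -1.8, -6.2]
width: 0.0104
```

```bash
python3 -m jog '[0,0,1,0,0,0,0,0,1.5,0,0,0]'; python3 -m jog '[0,0,0,0,0,0,0,0,0,0,0,0,0,0,0,0,0,0,0,0,-20,0,0,0,0,0,-65,0,0,0,0,0,-65,0,0,0,0,0,-65,0,0,0]' 0.5
python3 - <<'E'
from h import *
d=img("wrist");keep(d,"w33");save(d,"w33")
d=img("scene");save(d,"scene33",(180,60,420,240),3.2)
print(state()[0]["position"])
E
```

```text
clock: 48.38
position: [0.4103, 0.2056, 0.1182]
ee_rot: [0.001, 0.787, 0.616, 0.003]
contact_force: [3.3, -2.0, 7.8]
width: 0.01
clock: 49.25
position: [0.4069, 0.2049, 0.1807]
ee_rot: [-0.0, 0.787, 0.616, -0.001]
contact_force: [0.3, -0.7, 0.0]
width: 0.0429
[0.4065884  0.20469911 0.17999332]
```

View pics/w33.png

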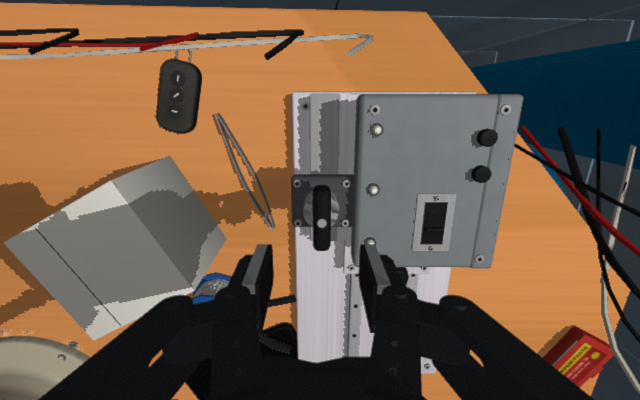

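View pics/scene33.png

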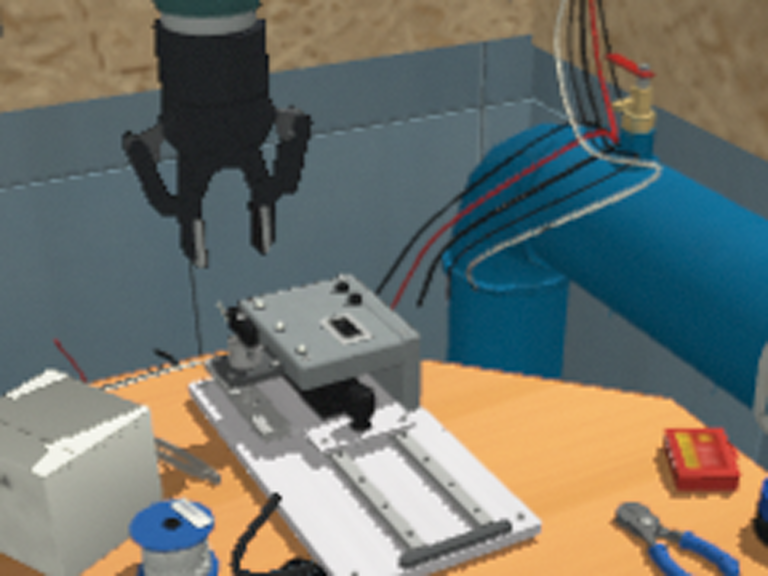

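Run:
```python
from h import *
a=load("scene1");d=img("scene")
A=cv2.cvtColor(a["frame"],7)[60:180,240:300].astype(int);B=cv2.cvtColor(d["frame"],7)[60:180,240:300].astype(int)
x0=252-240;
print("mean abs diff around grip", [np.abs(A-B)[95:125,5:30].mean()])
f=np.hstack([cv2.resize(q["frame"][140:200,235:300],None,fx=6,fy=6,interpolation=2) for q in (a,d)]);cv2.imwrite("pics/cmp.png",f[:,:,::-1])
print(rel([.4826,.1565,.185],166.1))
```

```text
mean abs diff around grip [np.float64(1.4752)]
(array([-28.6,  85.2,  -5.2]), array([-1.9e-01, -5.0e-02, -9.0e+01]))
```

View pics/cmp.png

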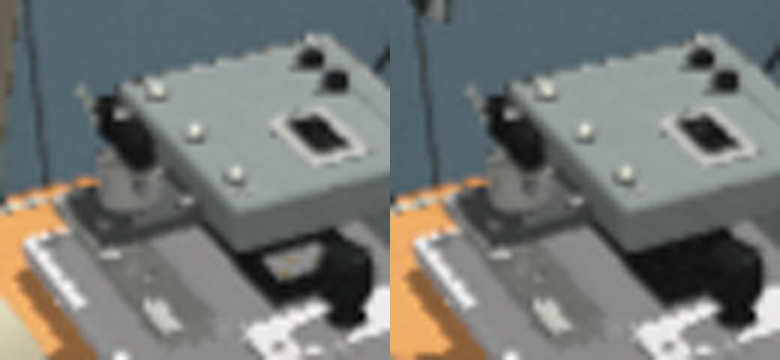

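```bash
python3 -m jog '[-3,9,-5,0,0,-10,-6,18,-5,0,0,-20,-9,27,-5,0,0,-30,-12,36,-5,0,0,-40,-15,45,-5,0,0,-50,-18,54,-5,0,0,-60,-21,63,-5,0,0,-70,-25,74,-5,0,0,-80,-28.6,85,-5,0,0,-90,-28.6,85,-5,0,0,-90]' 1
python3 -m jog '[0,0,0,0,0,0,0,0,0,0,0,0]'
python3 - <<'E'
from h import *
d=img("wrist");keep(d,"w34");save(d,"w34",(240,160,400,280),5)
E
```

```text
clock: 50.65
position: [0.4834, 0.1564, 0.1852]
ee_rot: [-0.001, 0.122, 0.992, -0.0]
contact_force: [-0.6, 0.0, -0.3]
width: -0.0001
clock: 50.9
position: [0.4828, 0.157, 0.186]
ee_rot: [-0.0, 0.121, 0.993, -0.0]
contact_force: [0.2, -0.8, 0.7]
width: -0.0002
```

View pics/w34.png

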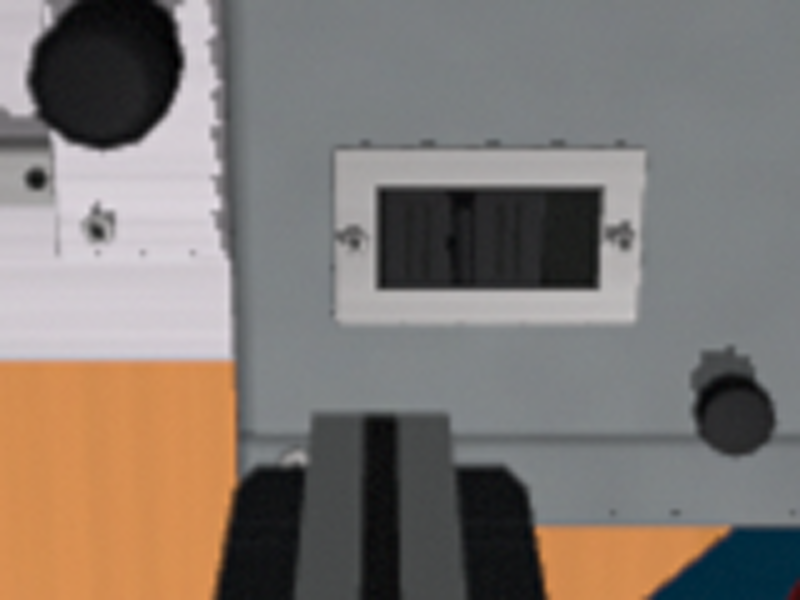

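```bash
python3 -m jog '[1,-0.7,40,0,0,0,1,-0.7,70,0,0,0,1,-0.7,78,0,0,0,1,-0.7,79,0,0,0,1,-0.7,79,0,0,0]'
python3 -m jog '[0,2,0,0,0,0,0,4,0,0,0,0,0,6,0,0,0,0,0,8,0,0,0,0,0,9,0,0,0,0,0,9,0,0,0,0]'
```

```text
clock: 51.58
position: [0.4832, 0.1566, 0.1084]
ee_rot: [0.001, 0.121, 0.993, 0.0]
contact_force: [0.0, 0.4, 0.1]
width: 0.0
clock: 52.32
position: [0.4845, 0.1656, 0.1072]
ee_rot: [0.0, 0.121, 0.993, 0.001]
contact_force: [0.4, 0.3, -1.4]
width: -0.0002
```

```bash
python3 -m jog '[0,1.5,0,0,0,0,0,3,0,0,0,0,0,3,0,0,0,0]'; python3 -m jog '[0,1,0,0,0,0,0,1,0,0,0,0]'
python3 - <<'E'
from h import *
d=img("wrist");keep(d,"w35");save(d,"w35",(240,170,400,290),5)
E
```

```text
clock: 52.7
position: [0.4851, 0.1683, 0.1071]
ee_rot: [-0.0, 0.121, 0.993, 0.0]
contact_force: [-0.5, 0.1, -0.1]
width: -0.0
clock: 52.95
position: [0.4852, 0.1687, 0.1071]
ee_rot: [-0.0, 0.121, 0.993, -0.0]
contact_force: [-0.0, -1.7, -0.5]
width: -0.0
```

View pics/w35.png

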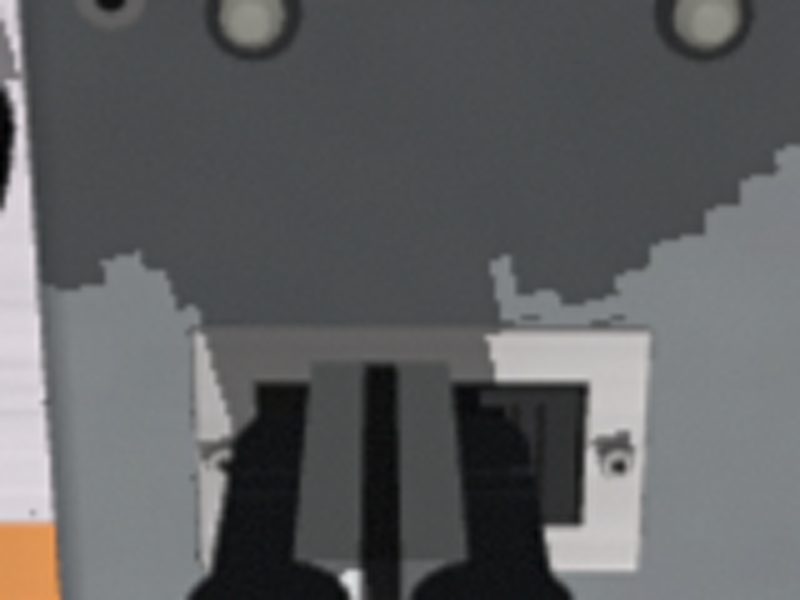

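```bash
python3 -m jog '[0,0.7,0,0,0,0,0,0.7,0,0,0,0]'; python3 -m jog '[0,-3,0,0,0,0,0,-3,-30,0,0,0,0,-3,-80,0,0,0,20,0,-110,0,0,0,20,0,-110,0,0,0,20,0,-110,0,0,0]'
python3 - <<'E'
from h import *
d=img("wrist");keep(d,"w36");save(d,"w36",(220,110,420,260),4)
d=img("scene");save(d,"scene36")
E
```

```text
clock: 53.25
position: [0.4852, 0.1689, 0.1071]
ee_rot: [-0.0, 0.121, 0.993, -0.001]
contact_force: [-1.2, -4.6, -0.2]
width: -0.0002
clock: 54.0
position: [0.466, 0.1746, 0.2166]
ee_rot: [-0.0, 0.121, 0.993, 0.0]
contact_force: [0.2, -0.1, -0.7]
width: -0.0002
```

View pics/w36.png

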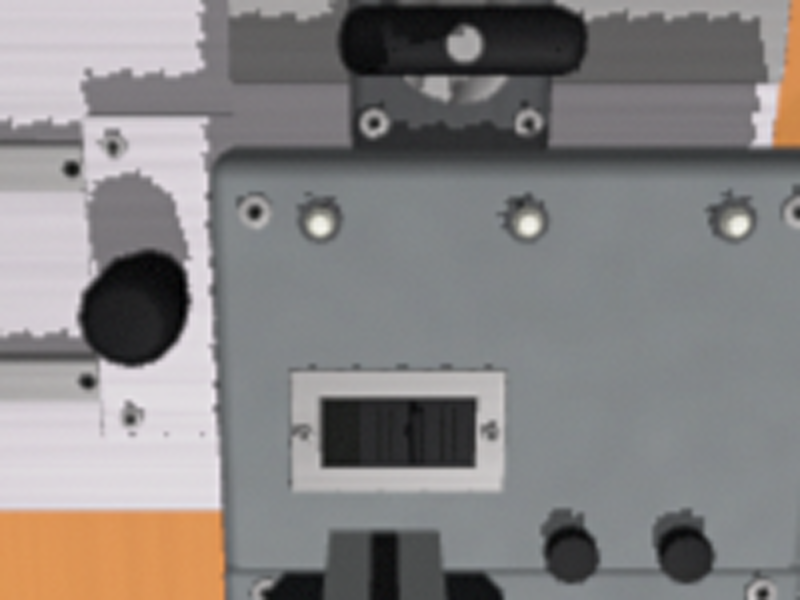

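View pics/scene36.png

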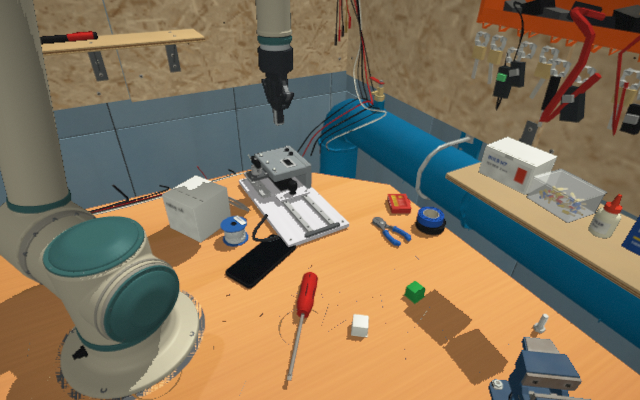

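Switch is on: the slider is at the right end, with the gap on its left as at the start. The bar lies along the tester, the knob is home, and the cutters, tweezers and fob are where they were. Handing in.

Run:
```python
from rig import *
print(sign_off())
```

```text
the job is handed in; nothing more can be done
None
```

I carried out the whole sequence in the required order and handed the job in at about 54 s. `sign_off()` gives no verdict, so the outcome rests on my own checks below.

What I did:
1. Slid the test switch off.
2. Lifted the plunger, turned it about 71° and parked it in its rest notch.
3. Drew the shuttle out 135 mm.
4. Seated all three black relays, one in each nest.
5. Pushed the shuttle home.
6. Turned the plunger back and let the pin drop.
7. Slid the switch on and backed clear.

What the last checks showed:
- **Relays:** all three looked flush in their nests before I closed the shuttle. With the head over them I could not view them again, except as dark tops under its edge.
- **Shuttle:** the hand position at the home stop matched the starting one to 0.3 mm.
- **Pin:** the scene picture of the plunger matched the one from the start, and the tool force turned to an upward push at the bottom. The hand stopped about 1 mm higher than in the first grasp, which I put down to slip in the grip.
- **Switch:** the slider is at its on end, and the last push met its stop at about 4.6 N.
- **Bystanders:** the side cutters, tweezers and key fob looked unmoved, as did the green and white look-alikes. I judged this by eye and did not measure it.

The top and wrist cameras disagreed by 3 to 5 mm on where the tester stands. I used the wrist camera, whose nest spacing came out at exactly 42.0 mm.

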